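Sort tool handles on the knife-edge balance

ROBOT

A 7-joint arm with a two-finger parallel gripper is mounted at the origin on the work surface. World frame = base frame: x ahead of the robot, y to its left, z up, the work surface at z = 0. Lengths are in m, angles in rad, forces in N, time in s.
With the tool pointing down it reaches from about 0.4 to 0.875 m from the base axis. Payload 19.3 kg.
Tool frame: the origin (TCP) lies between the finger pads; the fingertips stand 17 mm ahead of it and the grasp point (between the pads) lies 2 mm behind it; x points along the fingers, y is the direction in which the jaws open and shut, and the axes are right-handed (so a half turn about x gives the same grasp; the last joint's range is limited). The gripper opens to 85 mm and grips with 20 to 120 N. Pads are 22 mm wide; open, the fingers measure 114 mm over their backs; the gripper's body (76 mm by 85 mm) begins 54 mm behind the grasp point. The pads swing forward as they close: fully open they stand 13 mm farther back than shut.
Start: joints at [-1.23, 0.521, -0.036, 1.599, 0.021, 1.021, -0.113], TCP at [0.25, 0.573, 0.248] pointing down, gripper open.
Joint ranges: [-2.91, 2.91], [-0.3, 2.13], [-1.5, 1.42], [0.17, 2.43], [-1.26, 4.41], [0.16, 1.93], [-2.52, 2.52]. Speed limits (rad/s): [1.89, 1.89, 2.39, 2.39, 3.01, 3.01, 3.01].

INTERFACE

Orientations are given as [roll, pitch, yaw] about the fixed x, y, z axes, in that order (R = Rz(yaw) Ry(pitch) Rx(roll)).
In Python, from workcell import bot gives the robot as it stands.
- The arm moves only by the shell command python3 -m creep 'ROWS' [FORCE]. ROWS is JSON, a list of rows, each an object of numbers: "wx", "wy", "wz": the turn, a rotation vector about the tool's x, y, z in degrees; "tx", "ty", "tz": the shift along the tool's x, y, z in m; "claw": the closure, from 0 (fully open) to 1 (shut). A call has 1 to 8 rows; each row is the pose to reach, as a shift and turn from the pose measured when the call began, along the tool's axes at that moment; what a row does not reach only later rows make up. A row lasts 1/10 s, in which the tool goes at most 50 mm and 8.59 degrees, less where a joint would pass 70% of its speed; a pose out of reach is approached as far as the arm can. A call with a gripper value outside its range is refused whole. The fingers move at their own pace and stop on an object; FORCE is the grip in N (left out, the last holds). Time passes only in rows, so rows that repeat a pose let the fingers close. It gives the time, the measured TCP pose, the force and the opening at its end, in the units of the state.
- bot.observe(): the state, without advancing time (a new reading comes with each control period).
- bot.grab_frame(name): name is "scene" or "side" or "wrist"; returns the picture (480x640x3 uint8, blue, green, red); there is no depth.
- bot.get_calibration(name): a dict with "fx", "fy", "cx", "cy" (pixels), "R" (3x3) and "t" (3): a world point X has camera coordinates R X + t. Camera axes: x right, y down, z forward; pixel columns grow to the right and rows downward; lengths in m; the calibration is good to about 2 mm. A picture is of the moment at which its call begins: read the wrist's pose just before it. get_calibration takes no time and is no camera call; for the wrist camera it gives the pose at the moment of the call.
- bot.job_done(): hands the job in, once; it reports no verdict.
The state is a dict: "clock": time; "qpos": joint angles; "qd": joint speeds; "joint_efforts": joint torques, N m; "position": TCP position; "tool_rot": TCP orientation; "force": force on the tool from outside, world axes, zero at the start; "moment": the same for the moment, N m; "grip_width": finger opening in m.
Only numpy, scipy, OpenCV 4.12 (cv2) and the standard library are available. Lean on these libraries where they do the work, as an engineer would, in place of code of your own. Each camera call takes 0.05 s, during which the arm holds its last target.

TASK

Check the two cherry handles for an off-centre weight, one after the other: lay a handle lengthwise on the balance gauge with its black middle line over the steel knife edge, let go, and see whether it stays level or tips onto a yellow stop. Before you try the other one, lay the tested handle flat in its tray: the red tray if it balances, the grey tray if it tips. Set the handles down rather than dropping them, and leave the ruler block, the clear jig and the cherry block where they are.

Things in the scene. Friction and masses are not known exactly. Their poses are not given: they have to be found in the camera images.
- handle_a_mid (a point): one of two look-alike cherry handles: bar 150 x 24 x 22 mm (its own x, y, z; x lengthwise), 12 mm brass band at each end, black 3 mm line round the middle; 0.10 to 0.19 kg. Starts flat on the rubber mat beside the other. This point is its centre, at the black line, 11 mm above its underside. Its weight is either at the middle or, unseen, some 20 mm towards one end.
- handle_b_mid (a point): one of two look-alike cherry handles: bar 150 x 24 x 22 mm (its own x, y, z; x lengthwise), 12 mm brass band at each end, black 3 mm line round the middle; 0.10 to 0.19 kg. Starts flat on the rubber mat beside the other. This point is its centre, at the black line, 11 mm above its underside. Its weight is either at the middle or, unseen, some 20 mm towards one end.
- edge (a point): middle of the top of the gauge's steel knife edge, 50 mm above the bench: a flat land 10 mm wide along the gauge (x) and 18 mm long across it (y), so fingers can pass either side of it below a 24 mm wide handle. A handle whose weight lies over the land (within 5 mm) stays level; else it tips about 0.18 rad and rests on a stop. z up.
- gauge: balance gauge fixed to the bench: dark steel base 180 x 60 x 8 mm, steel knife edge in the middle, and 65 mm from the middle to either side along x a yellow-topped stop post (10 mm along x, 24 mm across, 38 mm high, 12 mm lower than the edge) that catches a tipping handle. Origin under its centre on the bench; x along its length, the way a handle is laid.
- red_tray: red lacquered, shallow open tray fixed to the bench, outside 210 x 115 x 22 mm (its own x, y, z), walls and floor 5 mm thick, inside 200 x 105 mm. Origin under its centre, on the bench; x along its length. The red and the grey tray may have changed places. For handles that balance.
- grey_tray: grey plastic, shallow open tray fixed to the bench, outside 210 x 115 x 22 mm (its own x, y, z), walls and floor 5 mm thick, inside 200 x 105 mm. Origin under its centre, on the bench; x along its length. The red and the grey tray may have changed places. For handles that tip.
- mat: black rubber mat fixed to the bench, 210 x 200 x 3 mm, on which the two handles lie at the start, roughly along its x, their middles about 90 mm apart. Origin under its centre.
- ruler_block: bystander: loose stainless steel ruler block 150 x 30 x 18 mm, origin under its centre, x along its length
- jig: bystander: loose clear acrylic L-shaped registration jig, 120 x 120 x 12 mm overall, arms 30 mm wide, origin under the middle of its outline
- cherry_block: bystander: loose sanded cherry printing block 130 x 100 x 22 mm, origin under its centre
Things that resemble listed ones, but are neither listed nor needed, are in the scene too. What is shaped like the grey_tray but green or purple is not meant.

How it is judged:
On the way, in this order (a step that is already met when the one before it is completed fails the run):
1. one handle rests on the knife edge at its middle, let go: level if it is the balanced one, tipped onto a stop if it is the off-weight one (((horizontal distance between handle_a_mid and edge below 0.015 m and contact force between handle_a and gauge above 0.4 N and contact force between handle_a and the fingers below 0.05 N and angle between the x axis of handle_a_mid and the x axis of gauge, either way round below 0.3 rad and linear speed of handle_a below 0.02 m/s and angle between handle_a_mid's own z axis and vertical below 0.05 rad and z of handle_a_mid in the frame of edge between 0.007 and 0.015 m) or (horizontal distance between handle_b_mid and edge below 0.03 m and contact force between handle_b and gauge above 0.4 N and contact force between handle_b and the fingers below 0.05 N and angle between the x axis of handle_b_mid and the x axis of gauge, either way round below 0.3 rad and linear speed of handle_b below 0.02 m/s and angle between handle_b_mid's own z axis and vertical between 0.1 and 0.35 rad))), for 0.4 s.
2. one handle lies in its right tray (balanced: red, off-weight: grey), the other not yet sorted ((((x of handle_a_mid in the frame of red_tray between -0.05 and 0.05 m and y of handle_a_mid in the frame of red_tray between -0.048 and 0.048 m and z of handle_a_mid in the frame of red_tray between 0 and 0.022 m and angle between handle_a_mid's own x axis and vertical between 1.5 and 1.64 rad and contact force between handle_a and the fingers below 0.05 N and linear speed of handle_a below 0.02 m/s) and not (x of handle_b_mid in the frame of grey_tray between -0.05 and 0.05 m and y of handle_b_mid in the frame of grey_tray between -0.048 and 0.048 m and z of handle_b_mid in the frame of grey_tray between 0 and 0.022 m and angle between handle_b_mid's own x axis and vertical between 1.5 and 1.64 rad and contact force between handle_b and the fingers below 0.05 N and linear speed of handle_b below 0.02 m/s)) or ((x of handle_b_mid in the frame of grey_tray between -0.05 and 0.05 m and y of handle_b_mid in the frame of grey_tray between -0.048 and 0.048 m and z of handle_b_mid in the frame of grey_tray between 0 and 0.022 m and angle between handle_b_mid's own x axis and vertical between 1.5 and 1.64 rad and contact force between handle_b and the fingers below 0.05 N and linear speed of handle_b below 0.02 m/s) and not (x of handle_a_mid in the frame of red_tray between -0.05 and 0.05 m and y of handle_a_mid in the frame of red_tray between -0.048 and 0.048 m and z of handle_a_mid in the frame of red_tray between 0 and 0.022 m and angle between handle_a_mid's own x axis and vertical between 1.5 and 1.64 rad and contact force between handle_a and the fingers below 0.05 N and linear speed of handle_a below 0.02 m/s)))), for 0.2 s.
3. with the first in its tray, the other handle rests on the knife edge at its middle, let go, level or tipped as its weight makes it ((((x of handle_a_mid in the frame of red_tray between -0.05 and 0.05 m and y of handle_a_mid in the frame of red_tray between -0.048 and 0.048 m and z of handle_a_mid in the frame of red_tray between 0 and 0.022 m and angle between handle_a_mid's own x axis and vertical between 1.5 and 1.64 rad and contact force between handle_a and the fingers below 0.05 N and linear speed of handle_a below 0.02 m/s) and (horizontal distance between handle_b_mid and edge below 0.03 m and contact force between handle_b and gauge above 0.4 N and contact force between handle_b and the fingers below 0.05 N and angle between the x axis of handle_b_mid and the x axis of gauge, either way round below 0.3 rad and linear speed of handle_b below 0.02 m/s and angle between handle_b_mid's own z axis and vertical between 0.1 and 0.35 rad)) or ((x of handle_b_mid in the frame of grey_tray between -0.05 and 0.05 m and y of handle_b_mid in the frame of grey_tray between -0.048 and 0.048 m and z of handle_b_mid in the frame of grey_tray between 0 and 0.022 m and angle between handle_b_mid's own x axis and vertical between 1.5 and 1.64 rad and contact force between handle_b and the fingers below 0.05 N and linear speed of handle_b below 0.02 m/s) and (horizontal distance between handle_a_mid and edge below 0.015 m and contact force between handle_a and gauge above 0.4 N and contact force between handle_a and the fingers below 0.05 N and angle between the x axis of handle_a_mid and the x axis of gauge, either way round below 0.3 rad and linear speed of handle_a below 0.02 m/s and angle between handle_a_mid's own z axis and vertical below 0.05 rad and z of handle_a_mid in the frame of edge between 0.007 and 0.015 m)))), for 0.4 s.
At the end, for the whole second after the job is handed in: The handle that balances lies flat inside the red tray and the one that tips lies flat inside the grey tray (lying within 0.07 rad of level, middle within 22 mm of the bench and inside the walls), both released and still (below 0.02 m/s) (x of handle_a_mid in the frame of red_tray between -0.05 and 0.05 m and y of handle_a_mid in the frame of red_tray between -0.048 and 0.048 m and z of handle_a_mid in the frame of red_tray between 0 and 0.022 m and angle between handle_a_mid's own x axis and vertical between 1.5 and 1.64 rad and contact force between each of handle_a, handle_b and the fingers below 0.05 N and linear speed of each of handle_a, handle_b below 0.02 m/s and x of handle_b_mid in the frame of grey_tray between -0.05 and 0.05 m and y of handle_b_mid in the frame of grey_tray between -0.048 and 0.048 m and z of handle_b_mid in the frame of grey_tray between 0 and 0.022 m and angle between handle_b_mid's own x axis and vertical between 1.5 and 1.64 rad); the robot touches nothing.
It fails at once if the ruler block is moved more than 15 mm (distance of ruler_block from where it was at the start of the episode above 0.015 m).
It fails at once if the clear jig is moved more than 15 mm (distance of jig from where it was at the start of the episode above 0.015 m).
It fails at once if the cherry block is moved more than 15 mm (distance of cherry_block from where it was at the start of the episode above 0.015 m).
It fails at once if a handle is dropped or thrown (over 0.8 m/s out of the fingers, a fall of some 30 mm) ((contact force between handle_a and the fingers below 0.05 N and linear speed of handle_a above 0.8 m/s) or (contact force between handle_b and the fingers below 0.05 N and linear speed of handle_b above 0.8 m/s)).
It also fails if it takes over 72 s, if anything falls off the work surface, if the arm or the gripper's body presses on something with over 40 N, if the wrist force passes 120 N, or if a joint passes its speed limit or range.

## Working session

There is one attempt and no reset: what is moved stays moved. The work goes in short steps, Python scripts to look and compute and a shell command to move; the robot and the scene stay as the last step left them, time stands still between calls to the robot, and variables do not carry over. Pictures are saved under pics/ and viewed, and the job is handed in when it is done.

```bash
ls; mkdir -p pics
python3 - <<'E'
from workcell import bot
import cv2
print(bot.observe())
for n in ("scene","side","wrist"):
    im=bot.grab_frame(n); cv2.imwrite(f"pics/{n}0.png",im)
    c=bot.get_calibration(n); print(n,c)
E
```

```text
pics
{'clock': 0.0, 'qpos': array([-1.23020755,  0.52201525, -0.03632334,  1.59999083,  0.0211755 ,
        1.02108171, -0.11278416]), 'qd': array([-5.76875385e-04,  3.41852942e-05,  4.01747959e-04,  4.76790705e-05,
       -1.35345115e-04,  3.43569370e-05, -7.09224005e-04]), 'joint_efforts': array([-1.36295726e-03, -9.27125144e+01,  1.97878540e+00, -3.69937921e+01,
        1.76878273e-02,  8.12626473e-03, -5.56669215e-05]), 'position': array([0.24948801, 0.57270988, 0.24773113]), 'tool_rot': array([-1.51717687,  1.56968513, -1.92797642]), 'force': array([-0.18384797, -0.18594715, -0.8054988 ]), 'moment': array([ 0.01268304, -0.01438865, -0.00562781]), 'grip_width': 0.08530778323389704}
scene {'fx': 451.1110401195598, 'fy': 451.1110401195598, 'cx': 313.2435911088893, 'cy': 247.71941385631408, 'R': array([[-0.22069002,  0.97532864,  0.00547402],
       [ 0.63898979,  0.14882144, -0.75468154],
       [-0.73687717, -0.16305284, -0.65606845]]), 't': array([ 0.20389253, -0.27006462,  1.43290586])}
side {'fx': 573.6338118098214, 'fy': 573.6338118098214, 'cx': 326.9408166801369, 'cy': 241.73148988320426, 'R': array([[ 0.99646243, -0.0836672 ,  0.00790142],
       [-0.05671347, -0.73886046, -0.67146765],
       [ 0.06201786,  0.66864417, -0.74099174]]), 't': array([-0.52029801, -0.0047998 ,  1.32542795])}
wrist {'fx': 389.697939760925, 'fy': 389.697939760925, 'cx': 317.20801108111505, 'cy': 236.4214656708449, 'R': array([[ 3.99432399e-01,  9.16762616e-01,  2.52665514e-04],
       [ 8.82708885e-01, -3.84669618e-01,  2.69915376e-01],
       [ 2.47545519e-01, -1.07589916e-01, -9.62884015e-01]]), 't': array([-0.62481832, -0.03473797,  0.37872358])}
```

View pics/scene0.png

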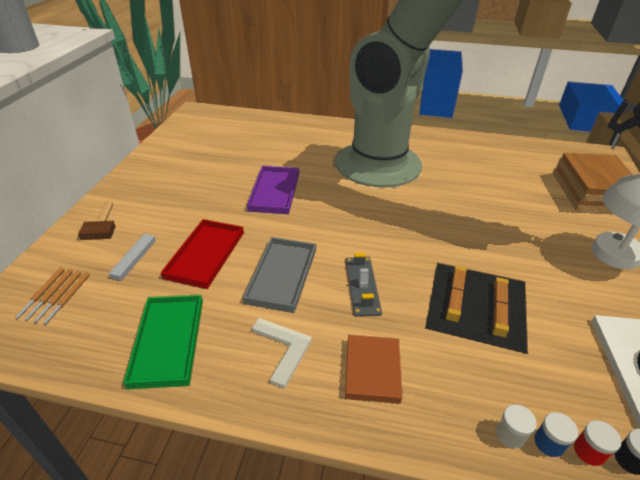

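View pics/side0.png

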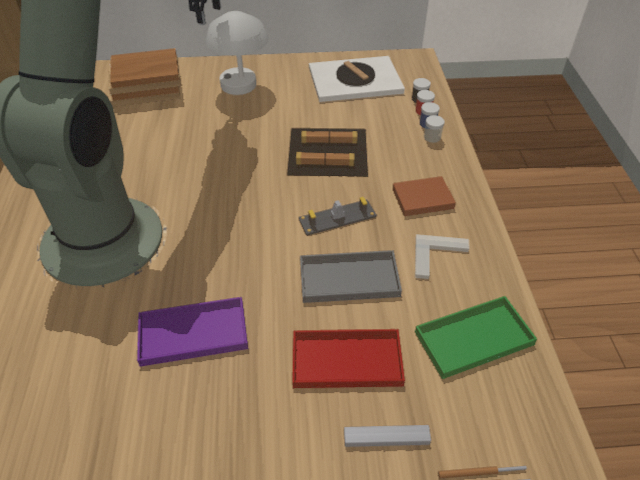

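View pics/wrist0.png

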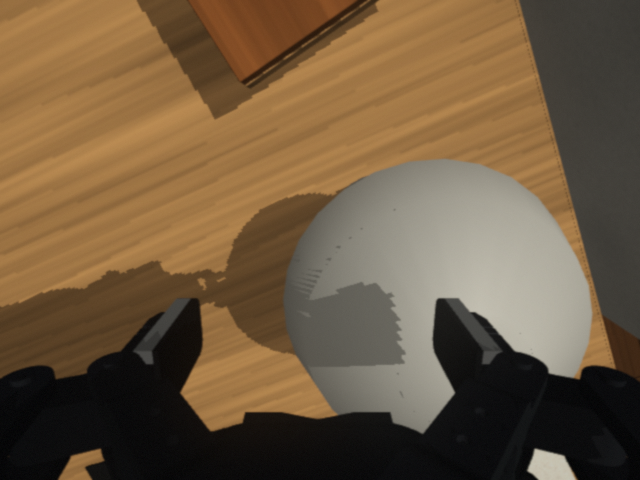

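The scene view (first picture) shows the two cherry handles on the black mat at (456,293) and (501,305). The gauge is at (363,285), the grey tray at (281,273), the red tray at (204,252), the jig at (285,345), the cherry block at (373,368) and the ruler at (132,257).

Things that could be mistaken for what I want:
- **Handles:** carving tools at (55,290) and a stick on the plate at side (355,70).
- **Trays:** green at (165,340) and purple at (273,190).

The lamp stands under the gripper. Next I'll take closer crops.

Run:
```python
import cv2
s=cv2.imread("pics/scene0.png"); d=cv2.imread("pics/side0.png")
def c(im,x0,y0,x1,y1,k,n): cv2.imwrite("pics/"+n,cv2.resize(im[y0:y1,x0:x1],None,fx=k,fy=k,interpolation=cv2.INTER_CUBIC))
c(s,335,240,535,360,4,"c_s1.png"); c(d,280,110,440,240,5,"c_d1.png")
c(s,150,210,330,320,4,"c_s2.png"); c(d,280,240,440,400,3.7,"c_d2.png")
```

```text
(no output)
```

View pics/c_s1.png

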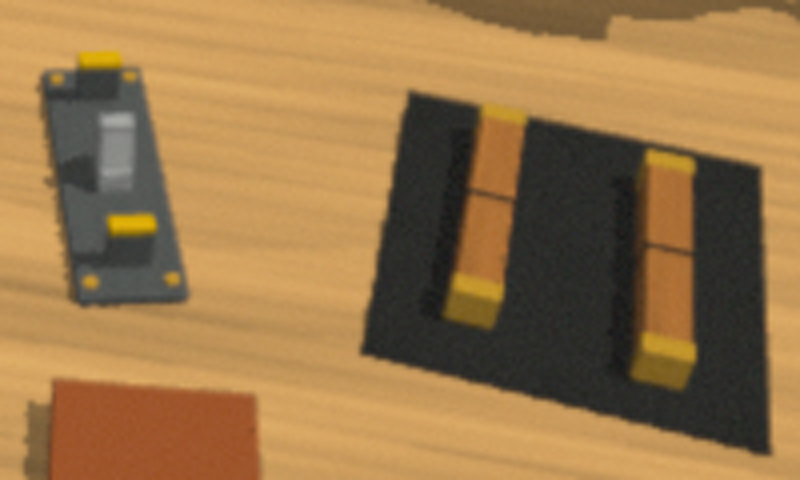

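View pics/c_d1.png

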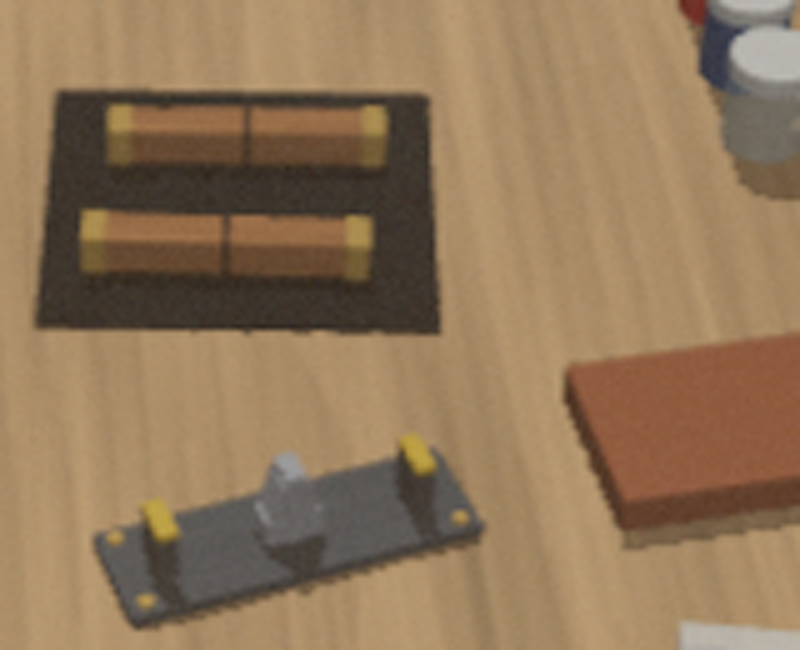

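View pics/c_s2.png

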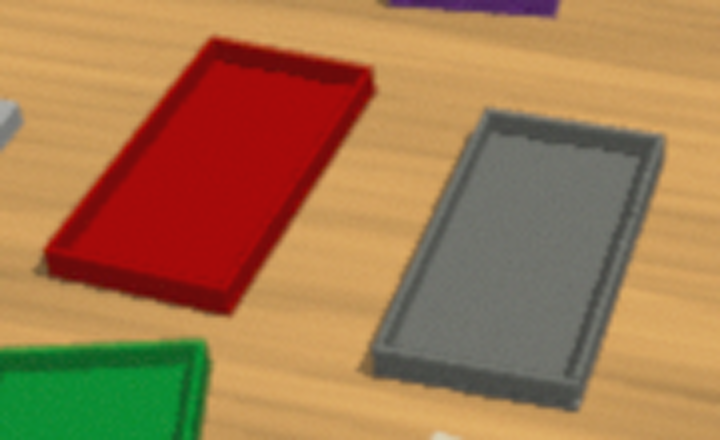

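View pics/c_d2.png

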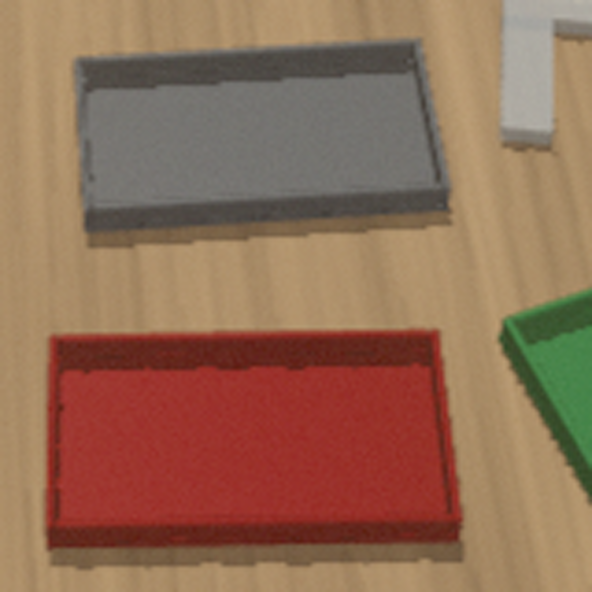

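```bash
cat > h.py <<'E'
import numpy as np,cv2
from workcell import bot
from scipy.spatial.transform import Rotation as Rt
C={n:bot.get_calibration(n) for n in("scene","side")}
def cam(n): return C[n]
def P(c): 
    K=np.array([[c["fx"],0,c["cx"]],[0,c["fy"],c["cy"]],[0,0,1]]); return K@np.c_[c["R"],c["t"]]
def tri(c1,p1,c2,p2):
    X=cv2.triangulatePoints(P(c1),P(c2),np.array(p1,float).reshape(2,1),np.array(p2,float).reshape(2,1)); return (X[:3]/X[3]).ravel()
def plane(c,p,z):
    d=c["R"].T@np.array([(p[0]-c["cx"])/c["fx"],(p[1]-c["cy"])/c["fy"],1]); o=-c["R"].T@c["t"]
    return o+d*(z-o[2])/d[2]
def un(u,x0,y0,k): return (x0+(u[0]+.5)/k-.5, y0+(u[1]+.5)/k-.5)
def proj(c,X):
    x=P(c)@np.r_[X,1]; return x[:2]/x[2]
E
python3 - <<'E'
from h import *
np.set_printoptions(precision=4,suppress=True)
s1=lambda u:un(u,335,240,4); d1=lambda u:un(u,280,110,5)
s2=lambda u:un(u,150,210,4); d2=lambda u:un(u,280,240,3.7)
S,D=C["scene"],C["side"]
T={"H1mid":(s1((492.5,195)),d1((226.5,227.5))),"H1far":(s1((505,108.5)),d1((82,224))),"H1near":(s1((479,279)),d1((372.5,232))),
"H2mid":(s1((668.5,248.5)),d1((248.5,120))),"H2far":(s1((670,153)),d1((107.5,118))),"H2near":(s1((669,340)),d1((387,122))),
"edge":(s1((117.5,120)),d1((290,468))),"stopfar":(s1((100,60)),d1((161,521))),"stopnear":(s1((132,224)),d1((417,455))),
"r1":(s2((212,38)),d2((50,338))),"r2":(s2((374,68)),d2((440,332))) }
T={k:v for k,v in T.items() if k[0]!="r"}
# trays: scene far-left = small x, small y
T.update({"g_a":(s2((486,111)),d2((86,207))),"g_b":(s2((664,136)),d2((78,58))),"g_c":(s2((580,386)),d2((420,41))),"g_d":(s2((372,352)),d2((448,190))),
"r_a":(s2((212,38)),d2((48,524))),"r_b":(s2((374,68)),d2((51,337))),"r_c":(s2((230,296)),d2((440,331))),"r_d":(s2((45,252)),d2((460,522)))})
R={k:tri(S,a,D,b) for k,(a,b) in T.items()}
for k,v in R.items(): print(k,v, "reproj",proj(S,v)-T[k][0],proj(D,v)-T[k][1])
for a,b in (("H1far","H1near"),("H2far","H2near"),("stopfar","stopnear")):
    v=R[b]-R[a]; print(a,np.linalg.norm(v),np.degrees(np.arctan2(v[1],v[0])),(R[a]+R[b])/2)
for t in "gr":
    q=[R[f"{t}_{c}"] for c in "abcd"]; c=np.mean(q,0); v=q[3]-q[0]+q[2]-q[1]; print(t,c,np.degrees(np.arctan2(v[1],v[0])),np.linalg.norm(v)/2,np.linalg.norm(q[1]-q[0]),np.linalg.norm(q[3]-q[2]))
E
```

```text
H1mid [0.5364 0.235  0.0255] reproj [ 0.0546 -0.0586] [0.0226 0.0348]
H1far [0.4617 0.244  0.0243] reproj [ 0.3381 -0.3771] [0.1451 0.2358]
H1near [0.6099 0.2231 0.0307] reproj [-1.4406  1.4805] [-0.5694 -0.8373]
H2mid [0.5557 0.3252 0.0255] reproj [ 0.026 -0.029] [0.0098 0.0161]
H2far [0.4796 0.3328 0.025 ] reproj [ 0.1632 -0.1888] [0.0639 0.1108]
H2near [0.6288 0.3155 0.03  ] reproj [-1.3346  1.4329] [-0.4802 -0.7543]
edge [0.5492 0.0291 0.0489] reproj [-0.0713  0.0685] [-0.0351 -0.0455]
stopfar [0.4874 0.0116 0.0359] reproj [ 0.0055 -0.0053] [0.0028 0.0038]
stopnear [0.6121 0.0467 0.0358] reproj [-0.0056  0.0052] [-0.0026 -0.0032]
g_a [ 0.4543 -0.2125  0.0201] reproj [ 0.4071 -0.3524] [0.2669 0.2935]
g_b [ 0.4551 -0.1005  0.0205] reproj [-0.1186  0.1094] [-0.0695 -0.085 ]
g_c [ 0.6618 -0.1007  0.0186] reproj [-0.5068  0.4092] [-0.2665 -0.2694]
g_d [ 0.6606 -0.2145  0.0178] reproj [ 0.3526 -0.2633] [0.2083 0.186 ]
r_a [ 0.4241 -0.4078  0.0199] reproj [ 0.1839 -0.1428] [0.1475 0.1394]
r_b [ 0.4301 -0.2958  0.0189] reproj [-0.1498  0.1243] [-0.107  -0.1119]
r_c [ 0.6395 -0.3067  0.0167] reproj [-0.41    0.2889] [-0.2665 -0.2221]
r_d [ 0.6306 -0.4217  0.0178] reproj [-0.0613  0.0398] [-0.045  -0.0333]
H1far 0.1498624310263882 -8.030894372739674 [0.5358 0.2336 0.0275]
H2far 0.1502709964515848 -6.6022622513370175 [0.5542 0.3242 0.0275]
stopfar 0.12952748350176518 15.7621306979812 [0.5498 0.0292 0.0359]
g [ 0.5579 -0.1571  0.0193] -0.2961882129949741 0.20651788689853529 0.1119667748261742 0.11383915559668929
r [ 0.5311 -0.358   0.0183] -3.4087585702285534 0.20834926848336244 0.11220218769416497 0.11528572881782949
```

```bash
cat >> h.py <<'E'
def goal(p,yaw,tilt=0):
    """tool x down, tool y (jaws) along horizontal yaw+90 deg (handle yaw=yaw), choose nearest half turn. prints rel move"""
    o=bot.observe(); R0=Rt.from_euler("xyz",o["tool_rot"]).as_matrix()
    a=np.radians(yaw); best=None
    for s in (1,-1):
        y=s*np.array([-np.sin(a),np.cos(a),0]); x=np.array([0,0,-1.]); 
        R1=np.c_[x,y,np.cross(x,y)]
        if tilt: # world rotation about handle y axis (right hand), deg
            R1=Rt.from_rotvec(np.radians(tilt)*np.array([-np.sin(a),np.cos(a),0])).as_matrix()@R1
        w=np.degrees(Rt.from_matrix(R0.T@R1).as_rotvec())
        if best is None or np.linalg.norm(w)<np.linalg.norm(best): best=w
    t=R0.T@(np.array(p)-o["position"])
    print("t",np.round(t,4),"w",np.round(best,2),"pos",np.round(o["position"],4),"q7",round(o["qpos"][6],2),"grip",round(o["grip_width"],4),"clk",round(o["clock"],2),"f",np.round(o["force"],1))
    return R0
E
python3 - <<'E'
from h import *
np.set_printoptions(precision=4,suppress=True)
print(goal((.5364,.235,.2),-7.2)); goal((.5364,.235,.2),82.8)
E
```

```text
t [ 0.0481 -0.1951  0.3979] w [-16.34  -0.     0.05] pos [0.2495 0.5728 0.2479] q7 -0.11 grip 0.0852 clk 0.15 f [-0.5  0.3 -0.7]
[[-0.0002  0.3993  0.9168]
 [-0.0008  0.9168 -0.3993]
 [-1.     -0.0008  0.0001]]
t [ 0.0481 -0.1951  0.3979] w [73.66  0.03  0.04] pos [0.2495 0.5728 0.2479] q7 -0.11 grip 0.0852 clk 0.15 f [-0.5  0.3 -0.7]
```

```bash
python3 -m creep '[{"tx":-0.03,"ty":-0.01,"tz":0.02},{"tx":-0.04,"ty":-0.03,"tz":0.06},{"tx":-0.04,"ty":-0.05,"tz":0.1,"wx":-4},{"tx":-0.04,"ty":-0.07,"tz":0.14,"wx":-8},{"tx":-0.03,"ty":-0.09,"tz":0.18,"wx":-12},{"tx":-0.02,"ty":-0.11,"tz":0.22,"wx":-16.3},{"tx":-0.01,"ty":-0.13,"tz":0.26,"wx":-16.3},{"tx":0,"ty":-0.15,"tz":0.3,"wx":-16.3}]'
python3 - <<'E'
from h import *
goal((.5364,.235,.2),-7.2)
E
```

```text
t [ 0.0481 -0.1951  0.3979] w [-16.34  -0.     0.05] pos [0.2495 0.5728 0.2479] q7 -0.11 grip 0.0852 clk 0.15 f [-0.5  0.3 -0.7]$[0]: bad value
```

```bash
python3 -m creep '[{"wx":0,"wy":0,"wz":0,"tx":-0.03,"ty":-0.01,"tz":0.02,"claw":0}]' 60
```

```text
clock: 0.25
position: [0.2612, 0.5557, 0.2746]
tool_rot: [-1.722, 1.564, -2.129]
force: [0.5, 0.3, 0.9]
grip_width: 0.0855
```

```bash
python3 -m creep '[{"wx":0,"wy":0,"wz":0,"tx":-0.01,"ty":-0.02,"tz":0.04,"claw":0},{"wx":-4,"wy":0,"wz":0,"tx":-0.01,"ty":-0.04,"tz":0.08,"claw":0},{"wx":-8,"wy":0,"wz":0,"tx":0,"ty":-0.06,"tz":0.12,"claw":0},{"wx":-12,"wy":0,"wz":0,"tx":0,"ty":-0.08,"tz":0.16,"claw":0},{"wx":-16,"wy":0,"wz":0,"tx":0.01,"ty":-0.1,"tz":0.2,"claw":0},{"wx":-16,"wy":0,"wz":0,"tx":0.02,"ty":-0.12,"tz":0.24,"claw":0},{"wx":-16,"wy":0,"wz":0,"tx":0.03,"ty":-0.14,"tz":0.28,"claw":0},{"wx":-16,"wy":0,"wz":0,"tx":0.04,"ty":-0.16,"tz":0.32,"claw":0}]'
python3 - <<'E'
from h import *
goal((.5364,.235,.2),-7.2)
E
```

```text
clock: 1.05
position: [0.4924, 0.2802, 0.235]
tool_rot: [-2.006, 1.564, -2.133]
force: [0.4, 1.5, 0.4]
grip_width: 0.0851
t [ 0.0351 -0.039   0.0495] w [-0.12 -0.17  0.35] pos [0.4924 0.2802 0.235 ] q7 0.81 grip 0.0851 clk 1.05 f [0.4 1.5 0.4]
```

```bash
python3 -m creep '[{"wx":0,"wy":0,"wz":0.3,"tx":0.018,"ty":-0.02,"tz":0.025,"claw":0},{"wx":0,"wy":0,"wz":0.3,"tx":0.035,"ty":-0.039,"tz":0.05,"claw":0},{"wx":0,"wy":0,"wz":0.3,"tx":0.035,"ty":-0.039,"tz":0.05,"claw":0},{"wx":0,"wy":0,"wz":0.3,"tx":0.035,"ty":-0.039,"tz":0.05,"claw":0}]'
python3 - <<'E'
from h import *
import pickle
goal((.5364,.235,.2),-7.2)
c=bot.get_calibration("wrist"); im=bot.grab_frame("wrist"); cv2.imwrite("pics/w1.png",im); pickle.dump(c,open("w1.pkl","wb"))
for X in ((.5364,.235,.025),(.5557,.3252,.025)): print(proj(c,X))
E
```

```text
clock: 1.45
position: [0.5368, 0.2345, 0.1995]
tool_rot: [-2.767, 1.567, -2.896]
force: [0.0, 0.6, -0.5]
grip_width: 0.0854
t [-0.0005  0.0004 -0.0005] w [-0.19 -0.23  0.09] pos [0.5368 0.2345 0.1995] q7 0.93 grip 0.0854 clk 1.45 f [ 0.   0.6 -0.5]
[317.73048261 217.59023974]
[433.19436938 226.84485719]
```

View pics/w1.png

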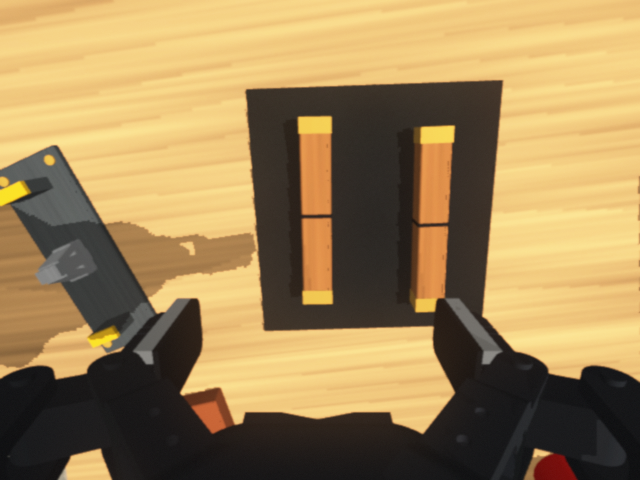

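The wrist view shows H1's black line at (316,216) and H2's at (432,225). The prediction for H1 was (317.7,217.6), so the measurement holds. Next is the exact yaw from enlarged crops.

Run:
```python
import cv2
s=cv2.imread("pics/w1.png")
cv2.imwrite("pics/w1c.png",cv2.resize(s[100:330,280:480],None,fx=2.6,fy=2.6,interpolation=cv2.INTER_CUBIC))
cv2.imwrite("pics/w1g.png",cv2.resize(s[140:355,0:170],None,fx=2.8,fy=2.8,interpolation=cv2.INTER_CUBIC))
```

```text
(no output)
```

View pics/w1c.png

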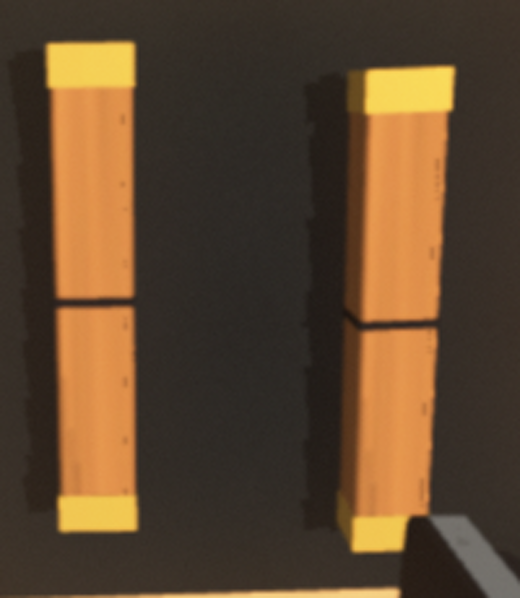

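View pics/w1g.png

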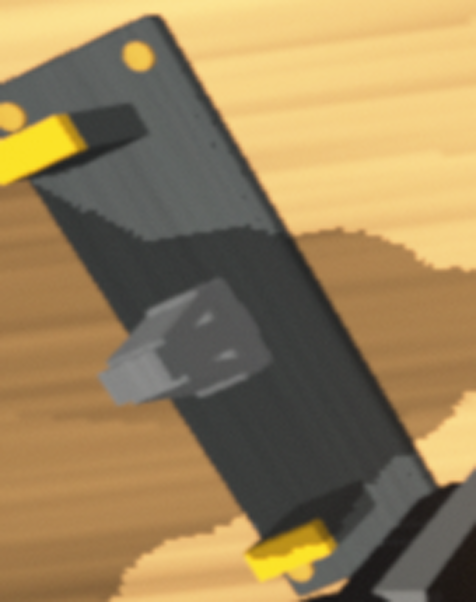

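Run:
```python
from h import *
import pickle
np.set_printoptions(precision=4,suppress=True)
c=pickle.load(open("w1.pkl","rb"))
f=lambda u:plane(c,un(u,280,100,2.6),.025)
for n,a,m,b in (("H1",(90.5,42.5),(95,301),(97.5,531)),("H2",(410.5,68.5),(399,323.5),(390.5,551))):
    a,m,b=f(a),f(m),f(b); v=b-a; print(n,a,m,b,np.linalg.norm(v),np.degrees(np.arctan2(v[1],v[0])),"mid",(a+b)/2)
for X in ((.5492,.0291,.05),(.4874,.0116,.038),(.6121,.0467,.038)):
    p=proj(c,X); print((p-[0,140]+.5)*2.8-.5)
```

```text
H1 [0.4599 0.2425 0.025 ] [0.5345 0.234  0.025 ] [0.6102 0.225  0.025 ] 0.1512322096285817 -6.638573389894741 mid [0.535  0.2337 0.025 ]
H2 [0.4787 0.3323 0.025 ] [0.5535 0.3253 0.025 ] [0.6294 0.3187 0.025 ] 0.1513077853101556 -5.146623731142015 mid [0.5541 0.3255 0.025 ]
[140.6901 380.125 ]
[ 34.9907 155.9901]
[291.2166 556.1327]
```

Run:
```python
from h import *
goal((.5354,.2342,.022),-6.8)
```

```text
t [ 0.178  -0.0013 -0.0004] w [-0.5  -0.2   0.05] pos [0.5365 0.2355 0.2   ] q7 0.93 grip 0.0852 clk 1.5 f [ 0.3 -0.2  0.3]
```

```bash
python3 -m creep '[{"wx":-0.5,"wy":0,"wz":0,"tx":0.04,"ty":-0.001,"tz":0,"claw":0},{"wx":-0.5,"wy":0,"wz":0,"tx":0.08,"ty":-0.001,"tz":0,"claw":0},{"wx":-0.5,"wy":0,"wz":0,"tx":0.12,"ty":-0.001,"tz":0,"claw":0},{"wx":-0.5,"wy":0,"wz":0,"tx":0.15,"ty":-0.001,"tz":0,"claw":0},{"wx":-0.5,"wy":0,"wz":0,"tx":0.17,"ty":-0.001,"tz":0,"claw":0},{"wx":-0.5,"wy":0,"wz":0,"tx":0.178,"ty":-0.001,"tz":0,"claw":0},{"wx":-0.5,"wy":0,"wz":0,"tx":0.178,"ty":-0.001,"tz":0,"claw":0}]'
python3 - <<'E'
from h import *
goal((.5354,.2342,.022),-6.8)
cv2.imwrite("pics/w2.png",bot.grab_frame("wrist"))
E
```

```text
clock: 2.2
position: [0.5352, 0.2352, 0.0218]
tool_rot: [-2.923, 1.567, -3.041]
force: [-0.0, 0.4, -0.1]
grip_width: 0.0858
t [-0.0002 -0.001   0.0003] w [ 0.07 -0.24  0.05] pos [0.5352 0.2352 0.0218] q7 0.93 grip 0.0858 clk 2.2 f [-0.   0.4 -0.1]
```

View pics/w2.png

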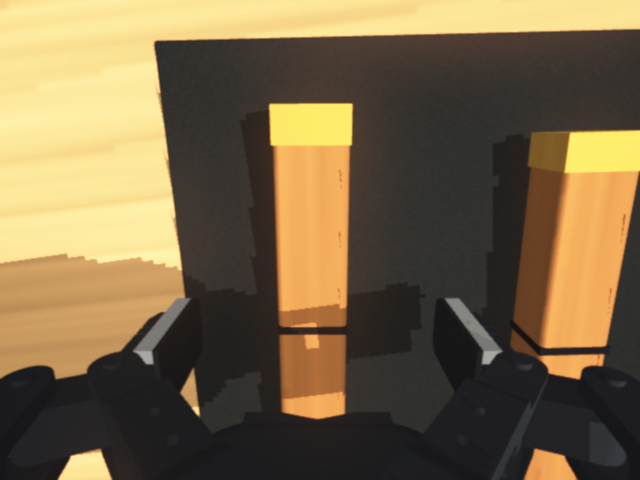

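H1 sits centred between the pads with its line at (312,329), so I'll close now.

```bash
python3 -m creep '[{"wx":0,"wy":0,"wz":0,"tx":0,"ty":0,"tz":0,"claw":1},{"wx":0,"wy":0,"wz":0,"tx":0,"ty":0,"tz":0,"claw":1},{"wx":0,"wy":0,"wz":0,"tx":0,"ty":0,"tz":0,"claw":1},{"wx":0,"wy":0,"wz":0,"tx":0,"ty":0,"tz":0,"claw":1},{"wx":0,"wy":0,"wz":0,"tx":0,"ty":0,"tz":0,"claw":1},{"wx":0,"wy":0,"wz":0,"tx":0,"ty":0,"tz":0,"claw":1}]' 60
```

```text
clock: 2.85
position: [0.536, 0.2352, 0.0233]
tool_rot: [-3.129, 1.568, 3.036]
force: [-3.1, -0.9, 9.8]
grip_width: 0.0225
```

```bash
python3 -m creep '[{"wx":0,"wy":0,"wz":0,"tx":-0.015,"ty":0,"tz":0,"claw":1},{"wx":0,"wy":0,"wz":0,"tx":-0.04,"ty":0,"tz":0,"claw":1},{"wx":0,"wy":0,"wz":0,"tx":-0.08,"ty":0,"tz":0,"claw":1},{"wx":0,"wy":0,"wz":0,"tx":-0.11,"ty":0,"tz":0,"claw":1},{"wx":0,"wy":0,"wz":0,"tx":-0.11,"ty":0,"tz":0,"claw":1}]'
python3 - <<'E'
from h import *
goal((.5494,.0291,.13),15.8)
cv2.imwrite("pics/w3.png",bot.grab_frame("wrist"))
E
```

```text
clock: 3.35
position: [0.5381, 0.2359, 0.1381]
tool_rot: [0.941, 1.566, 0.823]
force: [0.9, 0.2, -1.5]
grip_width: 0.0223
t [ 0.0075 -0.2041  0.0356] w [-22.59   0.19  -0.17] pos [0.5381 0.2359 0.1381] q7 0.93 grip 0.0223 clk 3.35 f [ 0.9  0.2 -1.5]
```

View pics/w3.png

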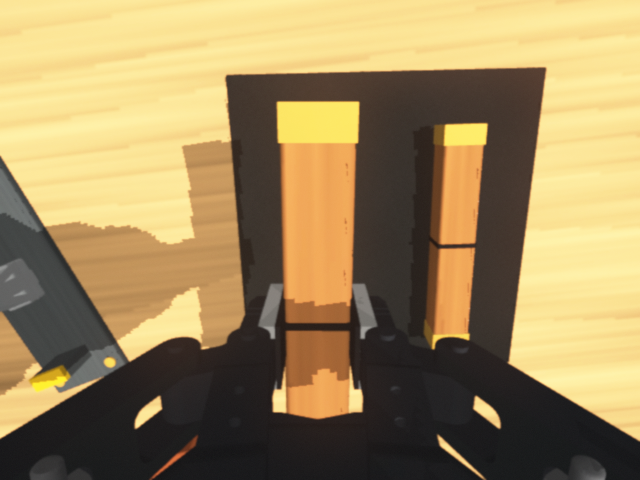

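H1 is held and lifted. Its line is at (318,326), centred between the pads. Next I'll compute its offset from the TCP.

Run:
```python
from h import *
np.set_printoptions(precision=4,suppress=True)
ps=[];
c=bot.get_calibration("wrist");o=bot.observe(); z=o["position"][2]+.0025
m=plane(c,(318.5,326),z); e=plane(c,(318,102),z); e2=plane(c,(318,108),z)
print(o["position"],m,e,np.degrees(np.arctan2(*(m-e)[1::-1])) )
print("rel tool", Rt.from_euler("xyz",o["tool_rot"]).as_matrix().T@(m-o["position"]), np.linalg.norm(m-e))
```

```text
[0.5372 0.2356 0.136 ] [0.5361 0.2362 0.1385] [0.4618 0.2449 0.1385] -6.615621659809386
rel tool [-0.0025  0.0005 -0.0012] 0.07483784904842457
```

```bash
python3 -m creep '[{"wx":-4,"wy":0,"wz":0,"tx":0,"ty":-0.025,"tz":0.004,"claw":1},{"wx":-8,"wy":0,"wz":0,"tx":0,"ty":-0.065,"tz":0.012,"claw":1},{"wx":-12,"wy":0,"wz":0,"tx":0.002,"ty":-0.11,"tz":0.02,"claw":1},{"wx":-16,"wy":0,"wz":0,"tx":0.004,"ty":-0.15,"tz":0.027,"claw":1},{"wx":-20,"wy":0,"wz":0,"tx":0.006,"ty":-0.185,"tz":0.033,"claw":1},{"wx":-22.5,"wy":0,"wz":0,"tx":0.007,"ty":-0.204,"tz":0.036,"claw":1},{"wx":-22.5,"wy":0,"wz":0,"tx":0.007,"ty":-0.204,"tz":0.036,"claw":1},{"wx":-22.5,"wy":0,"wz":0,"tx":0.007,"ty":-0.204,"tz":0.036,"claw":1}]'
python3 - <<'E'
from h import *
goal((.5499,.0291,.074),15.8)
for n in ("wrist","scene","side"): cv2.imwrite(f"pics/{n}4.png",bot.grab_frame(n))
a=cv2.imread("pics/scene4.png")[220:320,310:430]; b=cv2.imread("pics/side4.png")[150:250,280:400]
cv2.imwrite("pics/c4.png",np.hstack([cv2.resize(x,(400,333),interpolation=cv2.INTER_CUBIC) for x in(a,b)]))
E
```

```text
clock: 4.2
position: [0.5485, 0.0287, 0.1281]
tool_rot: [1.373, 1.568, 1.646]
force: [0.5, -0.8, -0.9]
grip_width: 0.023
t [ 0.0541 -0.0001  0.0014] w [-0.15  0.03 -0.13] pos [0.5485 0.0287 0.1281] q7 1.59 grip 0.023 clk 4.2 f [ 0.5 -0.8 -0.9]
```

View pics/wrist4.png

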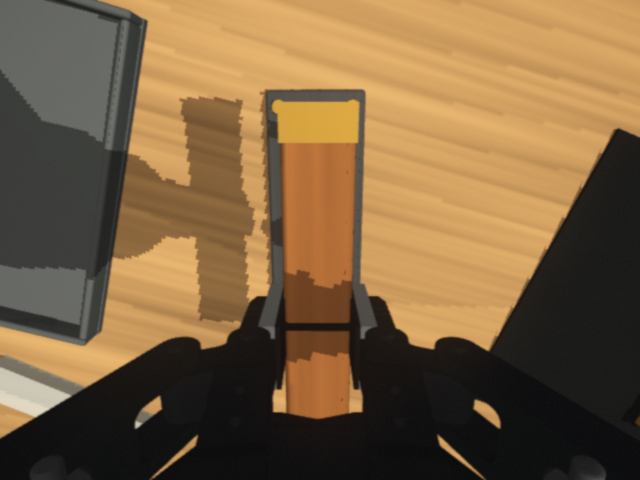

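View pics/c4.png

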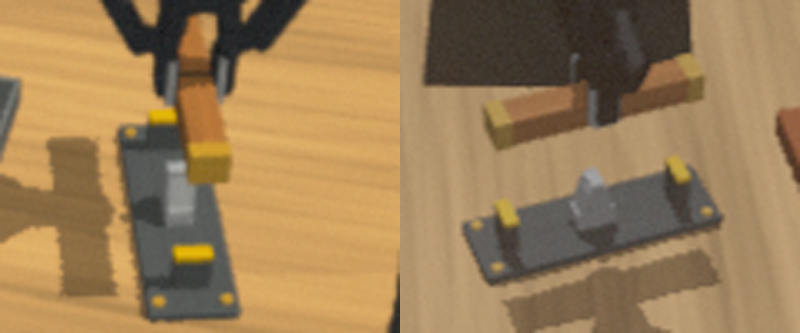

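```bash
python3 -m creep '[{"wx":0,"wy":0,"wz":0,"tx":0.02,"ty":0,"tz":0.001,"claw":1},{"wx":0,"wy":0,"wz":0,"tx":0.04,"ty":0,"tz":0.001,"claw":1},{"wx":0,"wy":0,"wz":0,"tx":0.05,"ty":0,"tz":0.001,"claw":1},{"wx":0,"wy":0,"wz":0,"tx":0.054,"ty":0,"tz":0.001,"claw":1},{"wx":0,"wy":0,"wz":0,"tx":0.054,"ty":0,"tz":0.001,"claw":1}]'
python3 - <<'E'
from h import *
goal((.5499,.0291,.0705),15.8)
for n in ("scene","side"): cv2.imwrite(f"pics/{n}5.png",bot.grab_frame(n))
a=cv2.imread("pics/scene5.png")[220:320,310:430]; b=cv2.imread("pics/side5.png")[150:250,280:400]
cv2.imwrite("pics/c5.png",np.hstack([cv2.resize(x,(400,333),interpolation=cv2.INTER_CUBIC) for x in(a,b)]))
goal((.5499,.0291,.0705),15.8)
E
```

```text
clock: 4.85
position: [0.5496, 0.0306, 0.0743]
tool_rot: [1.307, 1.568, 1.583]
force: [-0.2, 0.6, -1.9]
grip_width: 0.0224
t [ 0.0038 -0.0016 -0.0002] w [ 0.01  0.04 -0.13] pos [0.5496 0.0306 0.0743] q7 1.58 grip 0.0224 clk 4.85 f [-0.2  0.6 -1.9]
t [ 0.0045 -0.0013 -0.0005] w [-0.01  0.11 -0.12] pos [0.5501 0.0305 0.075 ] q7 1.58 grip 0.0227 clk 4.95 f [ 0.9 -0.2 -1.1]
```

View pics/c5.png

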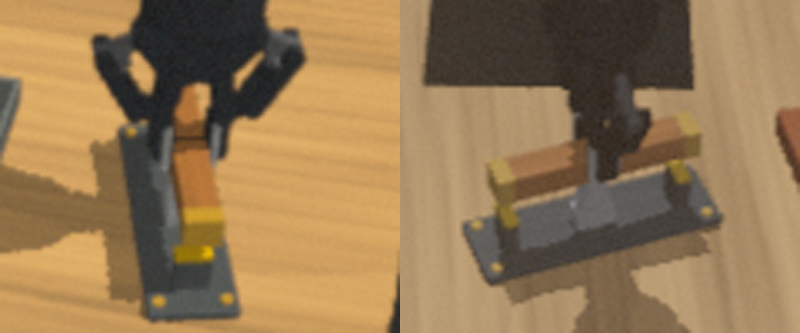

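The handle hovers level just above the knife edge, in line with the stops. I'll lower it the last few millimetres.

```bash
python3 -m creep '[{"wx":0,"wy":0,"wz":0,"tx":0.003,"ty":-0.001,"tz":0,"claw":1},{"wx":0,"wy":0,"wz":0,"tx":0.004,"ty":-0.001,"tz":0,"claw":1},{"wx":0,"wy":0,"wz":0,"tx":0.004,"ty":-0.001,"tz":0,"claw":1}]'
python3 - <<'E'
from h import *
goal((.5499,.0291,.0705),15.8)
E
```

```text
clock: 5.25
position: [0.5504, 0.0295, 0.0711]
tool_rot: [0.784, 1.568, 1.059]
force: [-0.1, 0.6, -0.6]
grip_width: 0.0226
t [ 0.0006 -0.0002 -0.0006] w [-0.02  0.12 -0.12] pos [0.5504 0.0295 0.0711] q7 1.58 grip 0.0226 clk 5.25 f [-0.1  0.6 -0.6]
```

No contact yet.

```bash
python3 -m creep '[{"wx":0,"wy":0,"wz":0,"tx":0.0015,"ty":0,"tz":0,"claw":1},{"wx":0,"wy":0,"wz":0,"tx":0.0015,"ty":0,"tz":0,"claw":1}]'
python3 - <<'E'
from h import *
goal((.5499,.0291,.0705),15.8)
E
```

```text
clock: 5.45
position: [0.5506, 0.0295, 0.0703]
tool_rot: [0.662, 1.568, 0.937]
force: [-4.7, -0.3, 12.1]
grip_width: 0.0228
t [-0.0002 -0.0002 -0.0008] w [-0.03  0.14 -0.11] pos [0.5506 0.0295 0.0703] q7 1.58 grip 0.0228 clk 5.45 f [-4.7 -0.3 12.1]
```

Contact at 12 N. Releasing now.

```bash
python3 -m creep '[{"wx":0,"wy":0,"wz":0,"tx":-0.0005,"ty":0,"tz":0,"claw":0.6},{"wx":0,"wy":0,"wz":0,"tx":-0.0005,"ty":0,"tz":0,"claw":0.5},{"wx":0,"wy":0,"wz":0,"tx":-0.0005,"ty":0,"tz":0,"claw":0.3},{"wx":0,"wy":0,"wz":0,"tx":-0.0005,"ty":0,"tz":0,"claw":0.2},{"wx":0,"wy":0,"wz":0,"tx":-0.0005,"ty":0,"tz":0,"claw":0.2},{"wx":0,"wy":0,"wz":0,"tx":-0.0005,"ty":0,"tz":0,"claw":0.2},{"wx":0,"wy":0,"wz":0,"tx":-0.0005,"ty":0,"tz":0,"claw":0.2},{"wx":0,"wy":0,"wz":0,"tx":-0.0005,"ty":0,"tz":0,"claw":0.2}]'
python3 - <<'E'
from h import *
goal((.5499,.0291,.0705),15.8)
for n in ("scene","side","wrist"): cv2.imwrite(f"pics/{n}6.png",bot.grab_frame(n))
a=cv2.imread("pics/scene6.png")[220:320,310:430]; b=cv2.imread("pics/side6.png")[150:250,280:400]
cv2.imwrite("pics/c6.png",np.hstack([cv2.resize(x,(400,333),interpolation=cv2.INTER_CUBIC) for x in(a,b)]))
E
```

```text
clock: 6.25
position: [0.5506, 0.0295, 0.0708]
tool_rot: [0.669, 1.568, 0.945]
force: [-0.0, 0.6, 0.0]
grip_width: 0.0681
t [ 0.0003 -0.0002 -0.0007] w [-0.03  0.14 -0.11] pos [0.5506 0.0295 0.0708] q7 1.58 grip 0.0681 clk 6.25 f [-0.   0.6  0. ]
```

View pics/c6.png

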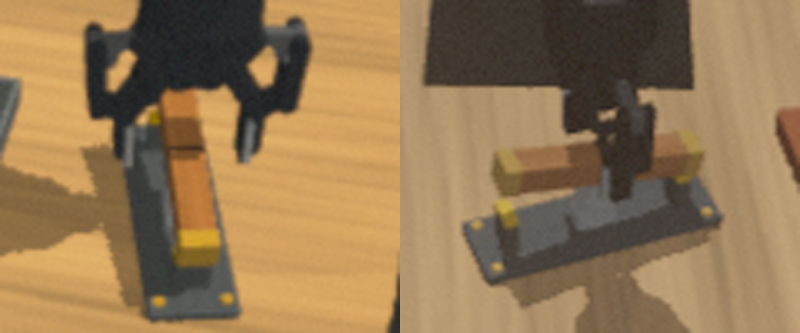

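View pics/wrist6.png

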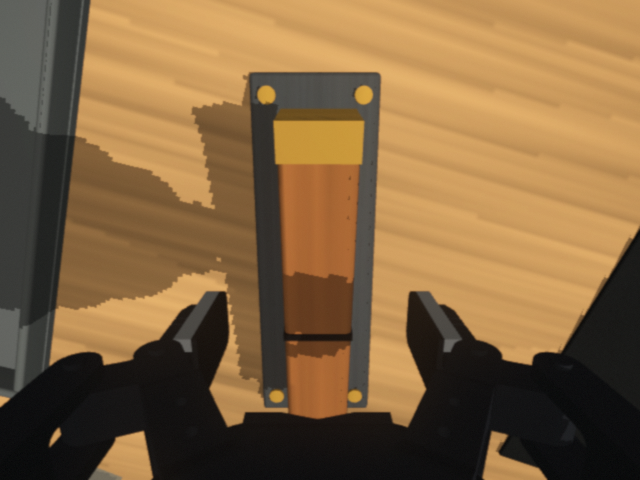

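H1 tips: in the scene and side views its +x end is down on the near stop and its −x end is raised, and it is released. So H1 is the off-weight handle and goes to the grey tray. I'll measure its resting pose.

```bash
python3 - <<'E'
from h import *
np.set_printoptions(precision=4,suppress=True)
c=bot.get_calibration("wrist"); S,D=C["scene"],C["side"]
sc=lambda u:un(u,310,220,10/3); sd=lambda u:un((u[0]-400,u[1]),280,150,10/3)
m=tri(S,sc((184,148)),c,(318,337)); print("mid top",m)
a=tri(D,sd((508,152)),c,(319,122)); print("far end top",a)
b=tri(D,sd((690,137)),S,sc((194,234))); print("near top",b)
print(np.degrees(np.arctan2(a[2]-m[2],np.hypot(*(a-m)[:2]))), np.linalg.norm(a-m),np.linalg.norm(b-a),np.degrees(np.arcsin((a-b)[2]/np.linalg.norm(a-b))))
goal((.5499,.0291,.0705),15.8)
E
python3 -m creep '[{"wx":0,"wy":0,"wz":0,"tx":0,"ty":0,"tz":0,"claw":0.2},{"wx":0,"wy":0,"wz":0,"tx":0,"ty":0,"tz":0,"claw":0.2},{"wx":0,"wy":0,"wz":0,"tx":0,"ty":0,"tz":0,"claw":0.2}]'
```

```text
mid top [0.5547 0.0306 0.0712]
far end top [0.4868 0.0107 0.0959]
near top [0.6203 0.0477 0.0645]
19.17833336035134 0.07499306044375423 0.142066582727535 12.751293599074197
t [ 0.0003 -0.0002 -0.0008] w [-0.03  0.15 -0.11] pos [0.5506 0.0295 0.0708] q7 1.58 grip 0.0681 clk 6.4 f [0.1 0.4 1.1]
clock: 6.7
position: [0.5505, 0.0295, 0.0708]
tool_rot: [0.667, 1.568, 0.942]
force: [0.4, -0.3, 0.6]
grip_width: 0.0685
```

Run:
```python
from h import *
goal((.5543,.0303,.0697),15.8,10.3)
```

```text
t [ 0.0011 -0.0002  0.0038] w [-0.02 10.44 -0.11] pos [0.5505 0.0295 0.0708] q7 1.58 grip 0.0685 clk 6.7 f [ 0.4 -0.3  0.6]
```

```bash
python3 -m creep '[{"wx":0,"wy":5,"wz":0,"tx":0,"ty":0,"tz":0.002,"claw":0.2},{"wx":0,"wy":10.4,"wz":0,"tx":0.001,"ty":0,"tz":0.004,"claw":0.2},{"wx":0,"wy":10.4,"wz":0,"tx":0.001,"ty":0,"tz":0.004,"claw":0.2},{"wx":0,"wy":10.4,"wz":0,"tx":0.001,"ty":0,"tz":0.004,"claw":0.2}]'
python3 - <<'E'
from h import *
goal((.5543,.0303,.0697),15.8,10.3)
for n in ("scene","side","wrist"): cv2.imwrite(f"pics/{n}7.png",bot.grab_frame(n))
a=cv2.imread("pics/scene7.png")[220:320,310:430]; b=cv2.imread("pics/side7.png")[150:250,280:400]
cv2.imwrite("pics/c7.png",np.hstack([cv2.resize(x,(400,333),interpolation=cv2.INTER_CUBIC) for x in(a,b)]))
E
```

```text
clock: 7.1
position: [0.5543, 0.0306, 0.0693]
tool_rot: [3.13, 1.393, -2.877]
force: [-1.1, 0.1, -0.2]
grip_width: 0.0683
t [-0.0004 -0.0003 -0.0001] w [ 0.    0.1  -0.12] pos [0.5543 0.0306 0.0693] q7 1.58 grip 0.0683 clk 7.1 f [-1.1  0.1 -0.2]
```

View pics/c7.png

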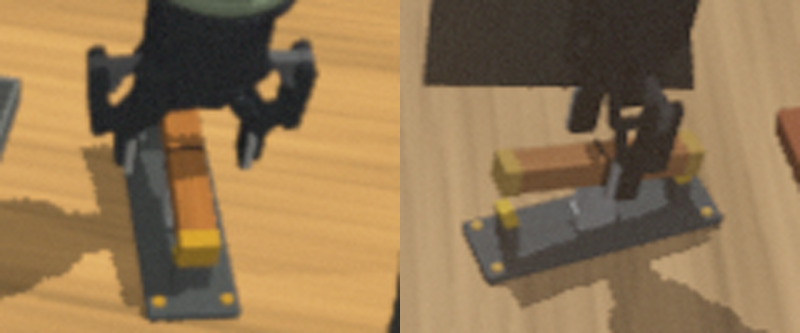

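View pics/wrist7.png

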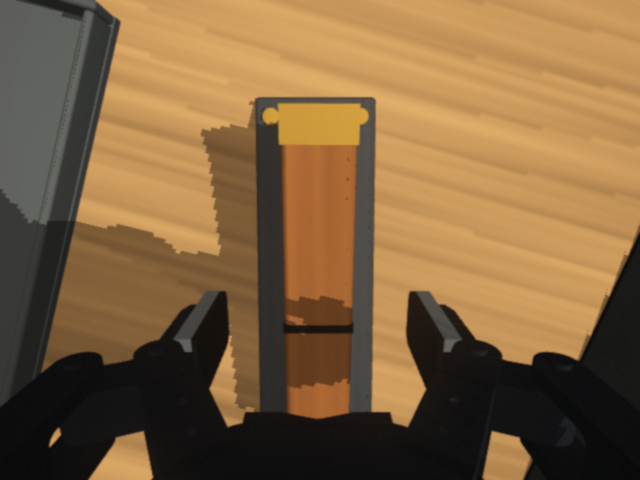

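The wrist view matches the earlier held pose (line at row 328, band at rows 103–145), so the tool is matched to the tilt. Closing and lifting.

```bash
python3 -m creep '[{"wx":0,"wy":0,"wz":0,"tx":0,"ty":0,"tz":0,"claw":1},{"wx":0,"wy":0,"wz":0,"tx":0,"ty":0,"tz":0,"claw":1},{"wx":0,"wy":0,"wz":0,"tx":0,"ty":0,"tz":0,"claw":1},{"wx":0,"wy":0,"wz":0,"tx":0,"ty":0,"tz":0,"claw":1},{"wx":0,"wy":0,"wz":0,"tx":0,"ty":0,"tz":0,"claw":1},{"wx":0,"wy":0,"wz":0,"tx":-0.01,"ty":0,"tz":0,"claw":1},{"wx":0,"wy":0,"wz":0,"tx":-0.035,"ty":0,"tz":0,"claw":1},{"wx":0,"wy":0,"wz":0,"tx":-0.06,"ty":0,"tz":0,"claw":1}]'
python3 - <<'E'
from h import *
goal((.558,-.157,.125),-0.6)
E
```

```text
clock: 8.05
position: [0.5641, 0.0332, 0.1299]
tool_rot: [3.129, 1.392, -2.879]
force: [0.5, 0.5, -0.1]
grip_width: 0.0224
t [ 0.0147 -0.1814 -0.0558] w [ 16.33 -10.2    1.34] pos [0.5641 0.0332 0.1299] q7 1.6 grip 0.0224 clk 8.05 f [ 0.5  0.5 -0.1]
```

```bash
python3 -m creep '[{"wx":2,"wy":-2,"wz":0.2,"tx":0,"ty":-0.02,"tz":-0.006,"claw":1},{"wx":6,"wy":-4,"wz":0.5,"tx":0.003,"ty":-0.06,"tz":-0.018,"claw":1},{"wx":10,"wy":-6,"wz":0.8,"tx":0.007,"ty":-0.1,"tz":-0.031,"claw":1},{"wx":14,"wy":-8,"wz":1.1,"tx":0.011,"ty":-0.14,"tz":-0.043,"claw":1},{"wx":16.3,"wy":-10.2,"wz":1.3,"tx":0.014,"ty":-0.17,"tz":-0.052,"claw":1},{"wx":16.3,"wy":-10.2,"wz":1.3,"tx":0.015,"ty":-0.181,"tz":-0.056,"claw":1},{"wx":16.3,"wy":-10.2,"wz":1.3,"tx":0.015,"ty":-0.181,"tz":-0.056,"claw":1},{"wx":16.3,"wy":-10.2,"wz":1.3,"tx":0.015,"ty":-0.181,"tz":-0.056,"claw":1}]'
python3 - <<'E'
from h import *
goal((.558,-.157,.027),-0.4)
for n in ("scene","side","wrist"): cv2.imwrite(f"pics/{n}8.png",bot.grab_frame(n))
a=cv2.imread("pics/scene8.png")[200:320,220:364]; b=cv2.imread("pics/side8.png")[200:320,280:424]
cv2.imwrite("pics/c8.png",np.hstack([cv2.resize(x,(400,333),interpolation=cv2.INTER_CUBIC) for x in(a,b)]))
E
```

```text
clock: 8.85
position: [0.558, -0.1556, 0.125]
tool_rot: [0.043, 1.571, 0.034]
force: [-1.3, 1.0, -2.0]
grip_width: 0.0225
t [ 0.098  -0.0014 -0.    ] w [-0.1   0.01 -0.  ] pos [ 0.558  -0.1556  0.125 ] q7 1.7 grip 0.0225 clk 8.85 f [-1.3  1.  -2. ]
```

View pics/c8.png

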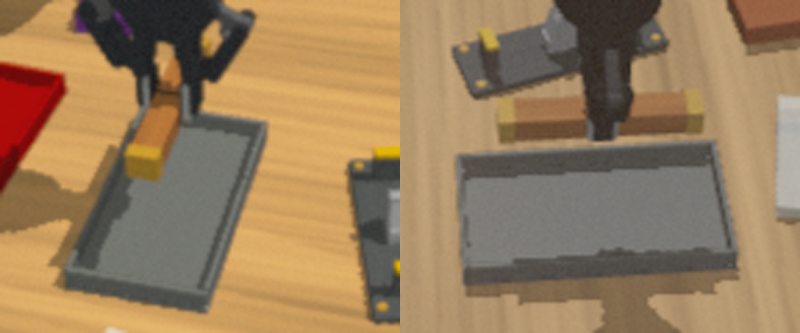

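View pics/wrist8.png

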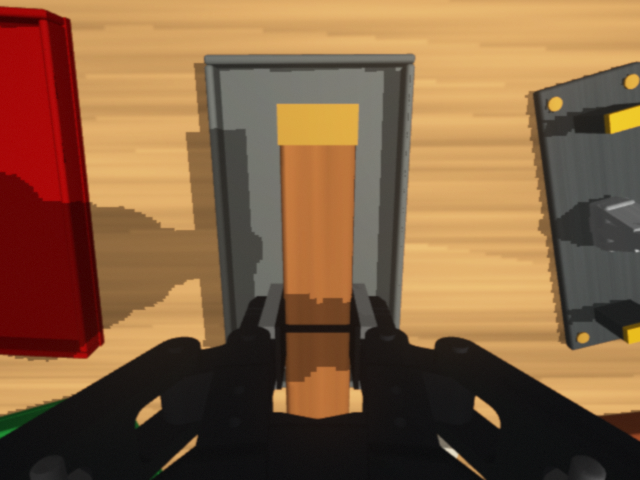

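H1 is level, centred over the grey tray and lined up with it. Lowering.

```bash
python3 -m creep '[{"wx":0,"wy":0,"wz":0,"tx":0.03,"ty":-0.001,"tz":0,"claw":1},{"wx":0,"wy":0,"wz":0,"tx":0.06,"ty":-0.001,"tz":0,"claw":1},{"wx":0,"wy":0,"wz":0,"tx":0.085,"ty":-0.001,"tz":0,"claw":1},{"wx":0,"wy":0,"wz":0,"tx":0.096,"ty":-0.001,"tz":0,"claw":1},{"wx":0,"wy":0,"wz":0,"tx":0.096,"ty":-0.001,"tz":0,"claw":1},{"wx":0,"wy":0,"wz":0,"tx":0.096,"ty":-0.001,"tz":0,"claw":1}]'
```

```text
clock: 9.6
position: [0.5586, -0.156, 0.0296]
tool_rot: [-0.291, 1.57, -0.298]
force: [0.5, 1.1, -1.4]
grip_width: 0.0228
```

```bash
python3 -m creep '[{"wx":0,"wy":0,"wz":0,"tx":0.0025,"ty":0,"tz":0,"claw":1},{"wx":0,"wy":0,"wz":0,"tx":0.0035,"ty":0,"tz":0,"claw":1},{"wx":0,"wy":0,"wz":0,"tx":0.0035,"ty":0,"tz":0,"claw":1}]'
```

```text
clock: 9.9
position: [0.5588, -0.156, 0.0266]
tool_rot: [-0.243, 1.569, -0.25]
force: [0.1, -0.7, -2.2]
grip_width: 0.0229
```

```bash
python3 -m creep '[{"wx":0,"wy":0,"wz":0,"tx":0.0015,"ty":0,"tz":0,"claw":1},{"wx":0,"wy":0,"wz":0,"tx":0.0015,"ty":0,"tz":0,"claw":1}]'
```

```text
clock: 10.1
position: [0.5591, -0.1561, 0.0253]
tool_rot: [-0.238, 1.569, -0.245]
force: [1.0, -0.1, -0.7]
grip_width: 0.0227
```

```bash
python3 -m creep '[{"wx":0,"wy":0,"wz":0,"tx":0.001,"ty":0,"tz":0,"claw":1},{"wx":0,"wy":0,"wz":0,"tx":0.001,"ty":0,"tz":0,"claw":1}]'
```

```text
clock: 10.3
position: [0.559, -0.1561, 0.0252]
tool_rot: [-0.25, 1.569, -0.257]
force: [-7.6, 1.9, 20.6]
grip_width: 0.0226
```

Contact. I'll open only part way, because fully open fingers would hit the tray walls, and then rise.

```bash
python3 -m creep '[{"wx":0,"wy":0,"wz":0,"tx":-0.0005,"ty":0,"tz":0,"claw":0.6},{"wx":0,"wy":0,"wz":0,"tx":-0.0005,"ty":0,"tz":0,"claw":0.5},{"wx":0,"wy":0,"wz":0,"tx":-0.0005,"ty":0,"tz":0,"claw":0.5},{"wx":0,"wy":0,"wz":0,"tx":-0.0005,"ty":0,"tz":0,"claw":0.5},{"wx":0,"wy":0,"wz":0,"tx":-0.02,"ty":0,"tz":0,"claw":0.5},{"wx":0,"wy":0,"wz":0,"tx":-0.06,"ty":0,"tz":0,"claw":0.5},{"wx":0,"wy":0,"wz":0,"tx":-0.1,"ty":0,"tz":0,"claw":0.5},{"wx":0,"wy":0,"wz":0,"tx":-0.12,"ty":0,"tz":0,"claw":0.4}]'
python3 - <<'E'
from h import *
goal((.5545,.3253,.17),-5.5)
for n in ("scene","side","wrist"): cv2.imwrite(f"pics/{n}9.png",bot.grab_frame(n))
a=cv2.imread("pics/scene9.png")[200:320,220:364]; b=cv2.imread("pics/side9.png")[200:320,280:424]
cv2.imwrite("pics/c9.png",np.hstack([cv2.resize(x,(400,333),interpolation=cv2.INTER_CUBIC) for x in(a,b)]))
E
```

```text
clock: 11.1
position: [0.5597, -0.1563, 0.1483]
tool_rot: [-0.206, 1.566, -0.213]
force: [0.7, 0.7, -0.3]
grip_width: 0.051
t [-0.0223  0.4815 -0.0087] w [5.06 0.3  0.05] pos [ 0.5597 -0.1563  0.1483] q7 1.7 grip 0.051 clk 11.1 f [ 0.7  0.7 -0.3]
```

View pics/c9.png

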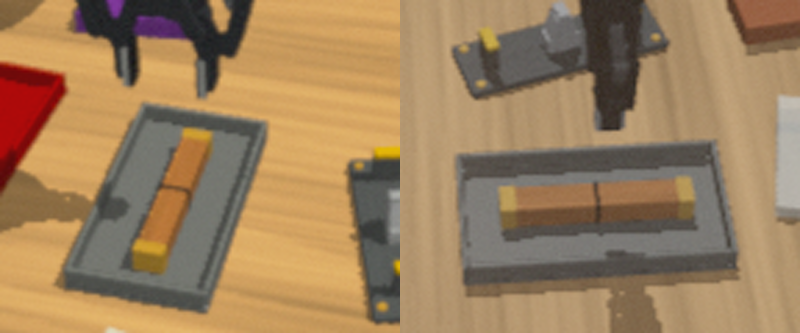

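View pics/wrist9.png

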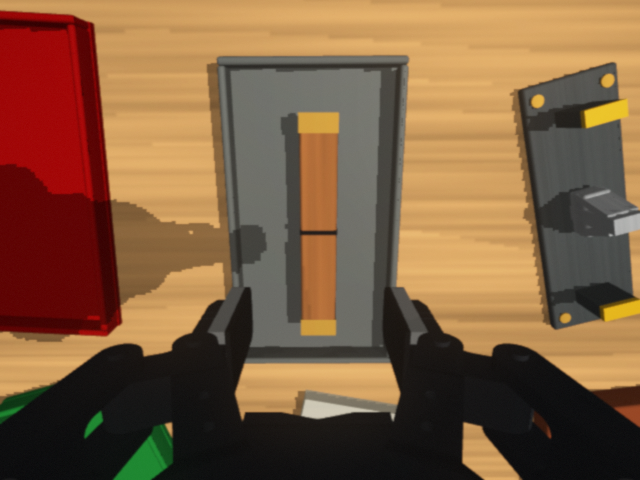

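H1 lies flat and centred in the grey tray, line at wrist (319,232). Now H2, undisturbed on the mat.

```bash
python3 -m creep '[{"wx":0,"wy":0.3,"wz":0,"tx":-0.01,"ty":0.03,"tz":0,"claw":0},{"wx":0,"wy":0.3,"wz":0,"tx":-0.02,"ty":0.075,"tz":-0.002,"claw":0},{"wx":1,"wy":0.3,"wz":0,"tx":-0.02,"ty":0.12,"tz":-0.003,"claw":0},{"wx":2,"wy":0.3,"wz":0,"tx":-0.02,"ty":0.165,"tz":-0.004,"claw":0},{"wx":3,"wy":0.3,"wz":0,"tx":-0.02,"ty":0.21,"tz":-0.005,"claw":0},{"wx":4,"wy":0.3,"wz":0,"tx":-0.02,"ty":0.255,"tz":-0.006,"claw":0},{"wx":5,"wy":0.3,"wz":0,"tx":-0.02,"ty":0.3,"tz":-0.007,"claw":0},{"wx":5,"wy":0.3,"wz":0,"tx":-0.02,"ty":0.345,"tz":-0.008,"claw":0}]'
python3 - <<'E'
from h import *
goal((.5545,.3253,.16),-5.5)
E
```

```text
clock: 12.05
position: [0.553, 0.1906, 0.1646]
tool_rot: [-2.506, 1.568, -2.601]
force: [1.6, -1.0, -0.3]
grip_width: 0.0852
t [ 0.0044  0.1343 -0.0114] w [ 0.03 -0.14  0.1 ] pos [0.553  0.1906 0.1646] q7 1.02 grip 0.0852 clk 12.05 f [ 1.6 -1.  -0.3]
```

```bash
python3 -m creep '[{"wx":0,"wy":0,"wz":0,"tx":0.002,"ty":0.045,"tz":-0.004,"claw":0},{"wx":0,"wy":0,"wz":0,"tx":0.004,"ty":0.09,"tz":-0.008,"claw":0},{"wx":0,"wy":0,"wz":0,"tx":0.004,"ty":0.125,"tz":-0.011,"claw":0},{"wx":0,"wy":0,"wz":0,"tx":0.004,"ty":0.134,"tz":-0.011,"claw":0},{"wx":0,"wy":0,"wz":0,"tx":0.004,"ty":0.134,"tz":-0.011,"claw":0},{"wx":0,"wy":0,"wz":0,"tx":0.004,"ty":0.134,"tz":-0.011,"claw":0}]'
python3 - <<'E'
from h import *
goal((.5545,.3253,.022),-5.5)
c=bot.get_calibration("wrist"); cv2.imwrite("pics/w10.png",bot.grab_frame("wrist"))
import pickle; pickle.dump(c,open("w10.pkl","wb")); print(proj(c,(.5545,.3253,.025)))
E
```

```text
clock: 12.65
position: [0.5549, 0.3234, 0.1595]
tool_rot: [-2.315, 1.566, -2.411]
force: [0.8, -0.4, -0.2]
grip_width: 0.0855
t [ 1.375e-01  2.400e-03 -1.000e-04] w [-0.02 -0.18  0.19] pos [0.5549 0.3234 0.1595] q7 0.83 grip 0.0855 clk 12.65 f [ 0.8 -0.4 -0.2]
[320.26219129 230.07206482]
```

View pics/w10.png

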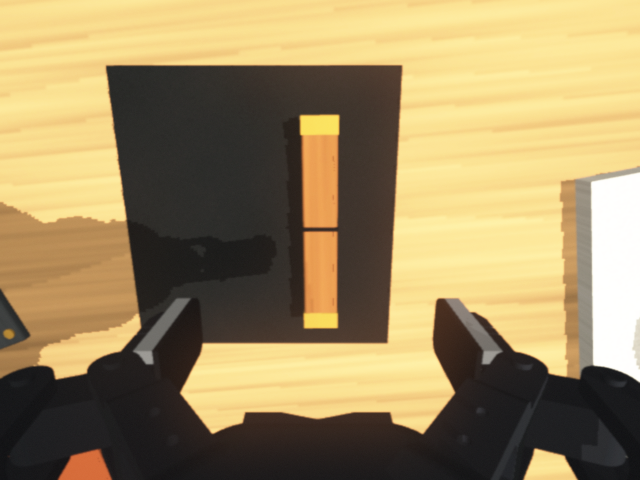

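H2's line is at (320,229), against (320,230) predicted. Descending and grasping.

```bash
python3 -m creep '[{"wx":0,"wy":0,"wz":0,"tx":0.04,"ty":0.002,"tz":0,"claw":0},{"wx":0,"wy":0,"wz":0,"tx":0.08,"ty":0.002,"tz":0,"claw":0},{"wx":0,"wy":0,"wz":0,"tx":0.11,"ty":0.002,"tz":0,"claw":0},{"wx":0,"wy":0,"wz":0,"tx":0.13,"ty":0.002,"tz":0,"claw":0},{"wx":0,"wy":0,"wz":0,"tx":0.1375,"ty":0.002,"tz":0,"claw":0},{"wx":0,"wy":0,"wz":0,"tx":0.1375,"ty":0.002,"tz":0,"claw":0}]'
python3 - <<'E'
from h import *
goal((.5545,.3253,.022),-5.5)
E
python3 -m creep '[{"wx":0,"wy":0,"wz":0,"tx":0,"ty":0,"tz":0,"claw":1},{"wx":0,"wy":0,"wz":0,"tx":0,"ty":0,"tz":0,"claw":1},{"wx":0,"wy":0,"wz":0,"tx":0,"ty":0,"tz":0,"claw":1},{"wx":0,"wy":0,"wz":0,"tx":0,"ty":0,"tz":0,"claw":1},{"wx":0,"wy":0,"wz":0,"tx":0,"ty":0,"tz":0,"claw":1},{"wx":0,"wy":0,"wz":0,"tx":0,"ty":0,"tz":0,"claw":1}]' 60
```

```text
clock: 13.3
position: [0.5549, 0.3233, 0.0218]
tool_rot: [-2.272, 1.565, -2.37]
force: [-1.0, -0.5, 1.6]
grip_width: 0.0855
t [-0.0002  0.0019 -0.0006] w [-0.14 -0.21  0.24] pos [0.5549 0.3233 0.0218] q7 0.82 grip 0.0855 clk 13.3 f [-1.  -0.5  1.6]
clock: 13.9
position: [0.5552, 0.3236, 0.0226]
tool_rot: [-2.225, 1.566, -2.323]
force: [-1.1, -1.0, 9.0]
grip_width: 0.0227
```

```bash
python3 -m creep '[{"wx":0,"wy":0,"wz":0,"tx":-0.015,"ty":0,"tz":0,"claw":1},{"wx":0,"wy":0,"wz":0,"tx":-0.04,"ty":0,"tz":0,"claw":1},{"wx":0,"wy":0,"wz":0,"tx":-0.08,"ty":0,"tz":0,"claw":1},{"wx":0,"wy":0,"wz":0,"tx":-0.11,"ty":0,"tz":0,"claw":1},{"wx":0,"wy":0,"wz":0,"tx":-0.11,"ty":0,"tz":0,"claw":1}]'
python3 - <<'E'
from h import *
goal((.5499,.0291,.13),15.8)
cv2.imwrite("pics/w11.png",bot.grab_frame("wrist"))
E
```

```text
clock: 14.4
position: [0.5574, 0.325, 0.138]
tool_rot: [0.257, 1.568, 0.158]
force: [0.5, -0.2, -0.7]
grip_width: 0.0229
t [ 0.0078 -0.2953  0.0216] w [-2.144e+01  1.500e-01 -1.000e-02] pos [0.5574 0.325  0.138 ] q7 0.83 grip 0.0229 clk 14.4 f [ 0.5 -0.2 -0.7]
```

View pics/w11.png

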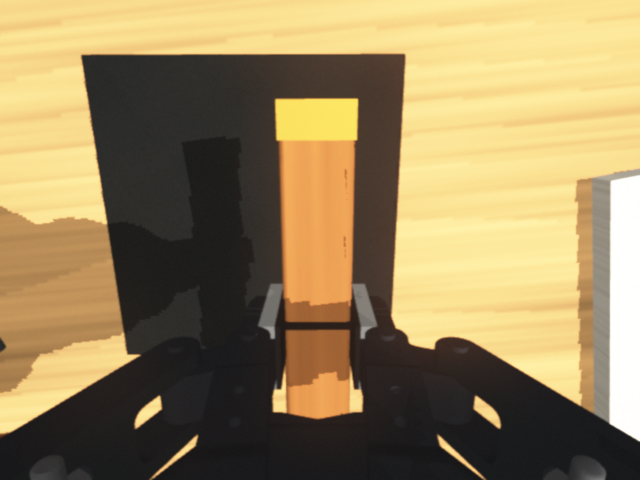

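H2 is held the same way as H1 was, with its line at (318,325). Moving it to the gauge.

```bash
python3 -m creep '[{"wx":-2,"wy":0,"wz":0,"tx":0,"ty":-0.025,"tz":0.002,"claw":1},{"wx":-5,"wy":0,"wz":0,"tx":0.002,"ty":-0.065,"tz":0.005,"claw":1},{"wx":-8,"wy":0,"wz":0,"tx":0.003,"ty":-0.11,"tz":0.008,"claw":1},{"wx":-11,"wy":0,"wz":0,"tx":0.004,"ty":-0.15,"tz":0.011,"claw":1},{"wx":-15,"wy":0,"wz":0,"tx":0.005,"ty":-0.195,"tz":0.014,"claw":1},{"wx":-18,"wy":0,"wz":0,"tx":0.006,"ty":-0.235,"tz":0.017,"claw":1},{"wx":-21.4,"wy":0,"wz":0,"tx":0.007,"ty":-0.27,"tz":0.02,"claw":1},{"wx":-21.4,"wy":0,"wz":0,"tx":0.008,"ty":-0.293,"tz":0.0215,"claw":1}]'
python3 -m creep '[{"wx":0,"wy":0,"wz":0,"tx":0,"ty":0,"tz":0,"claw":1}]'
python3 - <<'E'
from h import *
goal((.5499,.0291,.074),15.8)
E
```

```text
clock: 15.25
position: [0.5484, 0.0278, 0.1275]
tool_rot: [-2.313, 1.569, -2.037]
force: [1.2, 0.4, -1.1]
grip_width: 0.0227
clock: 15.35
position: [0.5477, 0.0241, 0.127]
tool_rot: [-2.46, 1.567, -2.189]
force: [1.0, -0.6, -1.3]
grip_width: 0.0228
t [0.053  0.0044 0.0036] w [-0.28 -0.18  0.15] pos [0.5477 0.0241 0.127 ] q7 1.58 grip 0.0228 clk 15.35 f [ 1.  -0.6 -1.3]
```

```bash
python3 -m creep '[{"wx":-0.3,"wy":0,"wz":0,"tx":0.01,"ty":0.005,"tz":0.003,"claw":1},{"wx":-0.3,"wy":0,"wz":0,"tx":0.03,"ty":0.005,"tz":0.003,"claw":1},{"wx":-0.3,"wy":0,"wz":0,"tx":0.045,"ty":0.005,"tz":0.003,"claw":1},{"wx":-0.3,"wy":0,"wz":0,"tx":0.053,"ty":0.005,"tz":0.003,"claw":1},{"wx":-0.3,"wy":0,"wz":0,"tx":0.053,"ty":0.005,"tz":0.003,"claw":1},{"wx":-0.3,"wy":0,"wz":0,"tx":0.053,"ty":0.005,"tz":0.003,"claw":1}]'
python3 - <<'E'
from h import *
goal((.5499,.0291,.0705),15.8)
for n in ("scene","side","wrist"): cv2.imwrite(f"pics/{n}12.png",bot.grab_frame(n))
a=cv2.imread("pics/scene12.png")[220:320,310:430]; b=cv2.imread("pics/side12.png")[150:250,280:400]
cv2.imwrite("pics/c12.png",np.hstack([cv2.resize(x,(400,333),interpolation=cv2.INTER_CUBIC) for x in(a,b)]))
E
```

```text
clock: 15.95
position: [0.5492, 0.0302, 0.074]
tool_rot: [-2.516, 1.567, -2.239]
force: [-0.2, 0.1, -1.0]
grip_width: 0.0224
t [ 0.0035 -0.0012  0.0004] w [ 0.07 -0.19  0.14] pos [0.5492 0.0302 0.074 ] q7 1.55 grip 0.0224 clk 15.95 f [-0.2  0.1 -1. ]
```

View pics/c12.png

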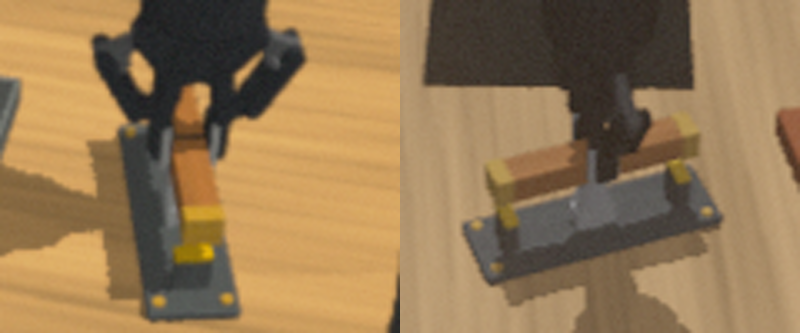

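```bash
python3 -m creep '[{"wx":0,"wy":0,"wz":0,"tx":0.002,"ty":-0.001,"tz":0.0005,"claw":1},{"wx":0,"wy":0,"wz":0,"tx":0.0035,"ty":-0.001,"tz":0.0005,"claw":1},{"wx":0,"wy":0,"wz":0,"tx":0.0035,"ty":-0.001,"tz":0.0005,"claw":1}]'
```

```text
clock: 16.4
position: [0.5502, 0.0288, 0.071]
tool_rot: [-2.281, 1.567, -2.005]
force: [-0.4, -0.7, -0.9]
grip_width: 0.0224
```

```bash
python3 -m creep '[{"wx":0,"wy":0,"wz":0,"tx":0.001,"ty":0,"tz":0,"claw":1},{"wx":0,"wy":0,"wz":0,"tx":0.001,"ty":0,"tz":0,"claw":1}]'
```

```text
clock: 16.6
position: [0.5502, 0.0287, 0.0699]
tool_rot: [-2.319, 1.567, -2.043]
force: [-0.6, 0.5, -1.6]
grip_width: 0.0227
```

```bash
python3 -m creep '[{"wx":0,"wy":0,"wz":0,"tx":0.001,"ty":0,"tz":0,"claw":1},{"wx":0,"wy":0,"wz":0,"tx":0.001,"ty":0,"tz":0,"claw":1}]'
```

```text
clock: 16.8
position: [0.5503, 0.0287, 0.0696]
tool_rot: [-2.191, 1.567, -1.915]
force: [-4.5, -0.1, 12.7]
grip_width: 0.0227
```

Contact. Releasing now.

```bash
python3 -m creep '[{"wx":0,"wy":0,"wz":0,"tx":-0.0005,"ty":0,"tz":0,"claw":0.6},{"wx":0,"wy":0,"wz":0,"tx":-0.0005,"ty":0,"tz":0,"claw":0.5},{"wx":0,"wy":0,"wz":0,"tx":-0.0005,"ty":0,"tz":0,"claw":0.3},{"wx":0,"wy":0,"wz":0,"tx":-0.0005,"ty":0,"tz":0,"claw":0.2},{"wx":0,"wy":0,"wz":0,"tx":-0.0005,"ty":0,"tz":0,"claw":0.2},{"wx":0,"wy":0,"wz":0,"tx":-0.0005,"ty":0,"tz":0,"claw":0.2},{"wx":0,"wy":0,"wz":0,"tx":-0.0005,"ty":0,"tz":0,"claw":0.2},{"wx":0,"wy":0,"wz":0,"tx":-0.0005,"ty":0,"tz":0,"claw":0.2}]'
python3 - <<'E'
from h import *
goal((.5499,.0291,.0705),15.8)
for n in ("scene","side","wrist"): cv2.imwrite(f"pics/{n}13.png",bot.grab_frame(n))
a=cv2.imread("pics/scene13.png")[220:320,310:430]; b=cv2.imread("pics/side13.png")[150:250,280:400]
cv2.imwrite("pics/c13.png",np.hstack([cv2.resize(x,(400,333),interpolation=cv2.INTER_CUBIC) for x in(a,b)]))
E
```

```text
clock: 17.6
position: [0.5503, 0.0288, 0.07]
tool_rot: [-2.212, 1.567, -1.936]
force: [-0.2, 0.0, 0.2]
grip_width: 0.0685
t [-0.0005  0.0004 -0.0003] w [ 0.01 -0.12  0.16] pos [0.5503 0.0288 0.07  ] q7 1.55 grip 0.0685 clk 17.6 f [-0.2  0.   0.2]
```

View pics/c13.png

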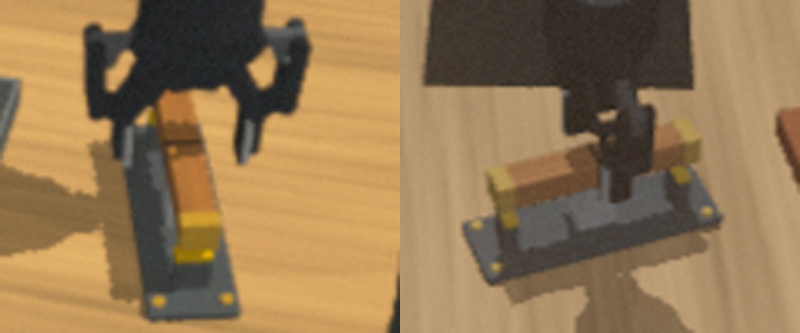

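View pics/wrist13.png

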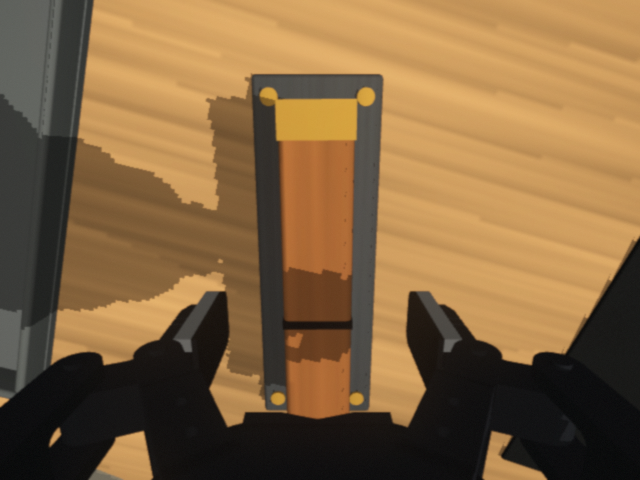

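H2 stays level: the line at row 324 and the band at rows 98–140 are the same as when held, and in the scene and side views both ends clear the stops. It balances, so it goes to the red tray. I'll dwell a moment, check again, then regrip.

```bash
python3 -m creep '[{"wx":0,"wy":0,"wz":0,"tx":0,"ty":0,"tz":0,"claw":0.2},{"wx":0,"wy":0,"wz":0,"tx":0,"ty":0,"tz":0,"claw":0.2},{"wx":0,"wy":0,"wz":0,"tx":0,"ty":0,"tz":0,"claw":0.2},{"wx":0,"wy":0,"wz":0,"tx":0,"ty":0,"tz":0,"claw":0.2}]'
python3 - <<'E'
from h import *
a=bot.grab_frame("wrist"); print(np.abs(a.astype(int)-cv2.imread("pics/wrist13.png"))[90:420,270:370].mean())
E
python3 -m creep '[{"wx":0,"wy":0,"wz":0,"tx":0,"ty":0,"tz":0,"claw":1},{"wx":0,"wy":0,"wz":0,"tx":0,"ty":0,"tz":0,"claw":1},{"wx":0,"wy":0,"wz":0,"tx":0,"ty":0,"tz":0,"claw":1},{"wx":0,"wy":0,"wz":0,"tx":0,"ty":0,"tz":0,"claw":1},{"wx":0,"wy":0,"wz":0,"tx":0,"ty":0,"tz":0,"claw":1},{"wx":0,"wy":0,"wz":0,"tx":-0.01,"ty":0,"tz":0,"claw":1},{"wx":0,"wy":0,"wz":0,"tx":-0.035,"ty":0,"tz":0,"claw":1},{"wx":0,"wy":0,"wz":0,"tx":-0.06,"ty":0,"tz":0,"claw":1}]'
python3 - <<'E'
from h import *
goal((.531,-.358,.125),-3.4)
E
```

```text
clock: 18.15
position: [0.5503, 0.0288, 0.07]
tool_rot: [-2.218, 1.567, -1.942]
force: [0.3, -0.6, 0.1]
grip_width: 0.0684
0.8412121212121212
clock: 19.0
position: [0.55, 0.029, 0.131]
tool_rot: [-2.424, 1.567, -2.148]
force: [-0.2, 0.0, -1.3]
grip_width: 0.0228
t [ 0.0074 -0.3671 -0.1238] w [19.22 -0.15  0.18] pos [0.55  0.029 0.131] q7 1.57 grip 0.0228 clk 19.0 f [-0.2  0.  -1.3]
```

```bash
python3 -m creep '[{"wx":1,"wy":0,"wz":0,"tx":0,"ty":-0.02,"tz":-0.007,"claw":1},{"wx":4,"wy":0,"wz":0,"tx":0,"ty":-0.06,"tz":-0.02,"claw":1},{"wx":7,"wy":0,"wz":0,"tx":0,"ty":-0.1,"tz":-0.034,"claw":1},{"wx":10,"wy":0,"wz":0,"tx":0,"ty":-0.14,"tz":-0.047,"claw":1},{"wx":13,"wy":0,"wz":0,"tx":0,"ty":-0.18,"tz":-0.061,"claw":1},{"wx":16,"wy":0,"wz":0,"tx":0,"ty":-0.22,"tz":-0.074,"claw":1},{"wx":19,"wy":0,"wz":0,"tx":0,"ty":-0.26,"tz":-0.088,"claw":1},{"wx":19,"wy":0,"wz":0,"tx":0,"ty":-0.3,"tz":-0.101,"claw":1}]'
python3 - <<'E'
from h import *
goal((.531,-.358,.125),-3.4)
E
```

```text
clock: 19.8
position: [0.5343, -0.2889, 0.1329]
tool_rot: [-2.008, 1.567, -2.065]
force: [0.6, 0.7, -0.8]
grip_width: 0.0227
t [ 0.0081 -0.0691  0.0007] w [ 0.11 -0.09  0.2 ] pos [ 0.5343 -0.2889  0.1329] q7 1.87 grip 0.0227 clk 19.8 f [ 0.6  0.7 -0.8]
```

```bash
python3 -m creep '[{"wx":0,"wy":0,"wz":0,"tx":0.003,"ty":-0.035,"tz":0,"claw":1},{"wx":0,"wy":0,"wz":0,"tx":0.006,"ty":-0.06,"tz":0.001,"claw":1},{"wx":0,"wy":0,"wz":0,"tx":0.008,"ty":-0.069,"tz":0.001,"claw":1},{"wx":0,"wy":0,"wz":0,"tx":0.008,"ty":-0.069,"tz":0.001,"claw":1},{"wx":0,"wy":0,"wz":0,"tx":0.008,"ty":-0.069,"tz":0.001,"claw":1}]'
python3 - <<'E'
from h import *
goal((.531,-.358,.028),-3.4)
cv2.imwrite("pics/w14.png",bot.grab_frame("wrist"))
E
```

```text
clock: 20.3
position: [0.5317, -0.3565, 0.1253]
tool_rot: [-2.097, 1.568, -2.153]
force: [0.4, 0.2, -1.7]
grip_width: 0.0226
t [ 0.0973 -0.0012 -0.0004] w [ 0.16 -0.09  0.15] pos [ 0.5317 -0.3565  0.1253] q7 1.97 grip 0.0226 clk 20.3 f [ 0.4  0.2 -1.7]
```

View pics/w14.png

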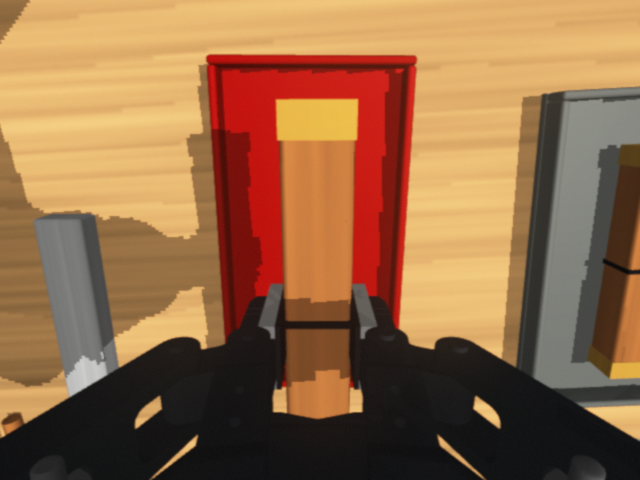

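H2 is centred over the red tray; the ruler at (75,300) is well clear. Lowering.

```bash
python3 -m creep '[{"wx":0,"wy":0,"wz":0,"tx":0.03,"ty":-0.001,"tz":0,"claw":1},{"wx":0,"wy":0,"wz":0,"tx":0.06,"ty":-0.001,"tz":0,"claw":1},{"wx":0,"wy":0,"wz":0,"tx":0.085,"ty":-0.001,"tz":0,"claw":1},{"wx":0,"wy":0,"wz":0,"tx":0.095,"ty":-0.001,"tz":0,"claw":1},{"wx":0,"wy":0,"wz":0,"tx":0.0975,"ty":-0.001,"tz":0,"claw":1},{"wx":0,"wy":0,"wz":0,"tx":0.0985,"ty":-0.001,"tz":0,"claw":1},{"wx":0,"wy":0,"wz":0,"tx":0.0985,"ty":-0.001,"tz":0,"claw":1}]'
```

```text
clock: 21.05
position: [0.5323, -0.3576, 0.0281]
tool_rot: [-1.584, 1.567, -1.64]
force: [-0.3, -0.2, -1.2]
grip_width: 0.0227
```

```bash
python3 -m creep '[{"wx":0,"wy":0,"wz":0,"tx":0.0015,"ty":0,"tz":0,"claw":1},{"wx":0,"wy":0,"wz":0,"tx":0.0025,"ty":0,"tz":0,"claw":1},{"wx":0,"wy":0,"wz":0,"tx":0.0025,"ty":0,"tz":0,"claw":1}]'
```

```text
clock: 21.35
position: [0.5324, -0.3577, 0.0259]
tool_rot: [-1.488, 1.567, -1.544]
force: [-0.4, -0.3, -2.0]
grip_width: 0.0225
```

```bash
python3 -m creep '[{"wx":0,"wy":0,"wz":0,"tx":0.0012,"ty":0,"tz":0,"claw":1},{"wx":0,"wy":0,"wz":0,"tx":0.0012,"ty":0,"tz":0,"claw":1}]'
```

```text
clock: 21.55
position: [0.5324, -0.3578, 0.0253]
tool_rot: [-1.462, 1.567, -1.518]
force: [-3.0, 2.3, 11.6]
grip_width: 0.0225
```

Contact. Partial opening, then rising.

```bash
python3 -m creep '[{"wx":0,"wy":0,"wz":0,"tx":-0.0003,"ty":0,"tz":0,"claw":0.6},{"wx":0,"wy":0,"wz":0,"tx":-0.0003,"ty":0,"tz":0,"claw":0.5},{"wx":0,"wy":0,"wz":0,"tx":-0.0003,"ty":0,"tz":0,"claw":0.5},{"wx":0,"wy":0,"wz":0,"tx":-0.0003,"ty":0,"tz":0,"claw":0.5},{"wx":0,"wy":0,"wz":0,"tx":-0.02,"ty":0,"tz":0,"claw":0.5},{"wx":0,"wy":0,"wz":0,"tx":-0.06,"ty":0,"tz":0,"claw":0.5},{"wx":0,"wy":0,"wz":0,"tx":-0.1,"ty":0,"tz":0,"claw":0.5},{"wx":0,"wy":0,"wz":0,"tx":-0.14,"ty":0,"tz":0,"claw":0.5}]'
python3 -m creep '[{"wx":0,"wy":0,"wz":0,"tx":-0.01,"ty":0,"tz":0,"claw":0.5},{"wx":0,"wy":0,"wz":0,"tx":-0.01,"ty":0,"tz":0,"claw":0.5}]'
python3 - <<'E'
from h import *
for n in ("scene","side","wrist"): cv2.imwrite(f"pics/{n}15.png",bot.grab_frame(n))
print(bot.observe()["position"])
E
```

```text
clock: 22.35
position: [0.5322, -0.3571, 0.1667]
tool_rot: [-1.51, 1.567, -1.566]
force: [-0.4, 0.3, -0.7]
grip_width: 0.0429
clock: 22.55
position: [0.5329, -0.3576, 0.1786]
tool_rot: [-1.025, 1.565, -1.081]
force: [-0.4, -0.5, 0.2]
grip_width: 0.0427
[ 0.53163489 -0.35676577  0.17527339]
```

View pics/side15.png

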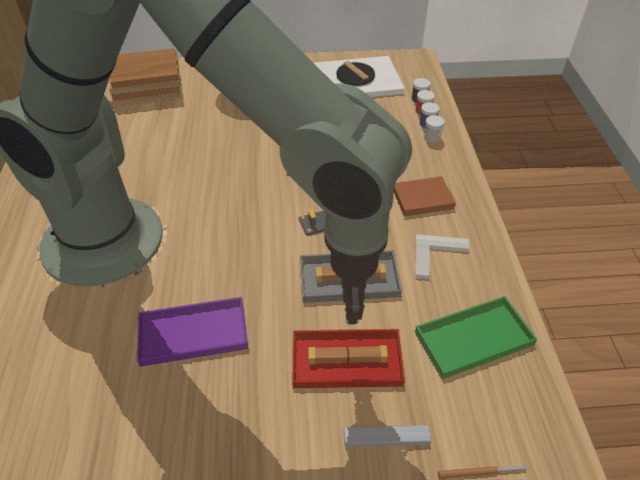

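View pics/wrist15.png

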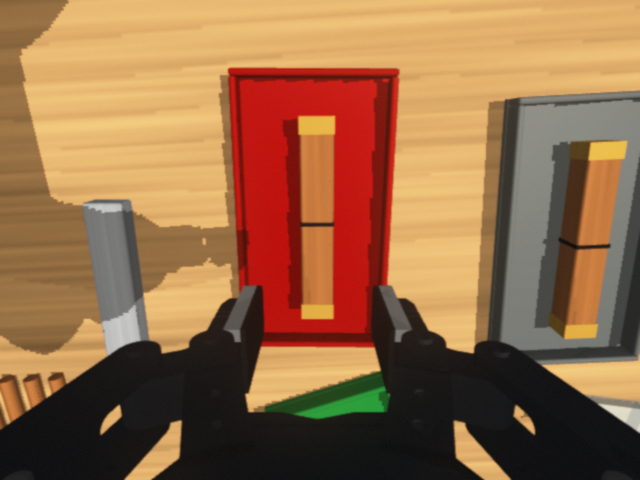

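View pics/scene15.png

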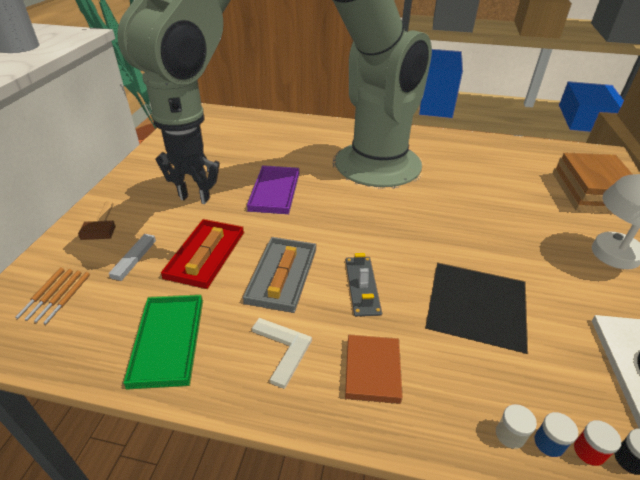

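Both handles lie flat and centred, one in the red tray (wrist line at (317,224)) and one in the grey tray (wrist line at (585,246)). The ruler, jig and cherry block appear at the same pixels as at the start, and the gripper is clear.

Run:
```python
from workcell import bot
print(bot.job_done(), bot.observe()["clock"])
```

```text
the job is handed in; nothing more can be done
the job is handed in; nothing more can be done
```

I tested both handles on the gauge and sorted them, and handed the job in at about 22.7 s of the 72 s. It reported no verdict.

- **First handle (nearer the gauge):** it tipped onto the +x stop. I regripped it at its tilt of about 10°, levelled it and laid it in the grey tray.
- **Second handle:** it stayed level, with nothing moving between two wrist pictures 0.55 s apart. I laid it in the red tray.

**Last checks:** the final pictures show both handles flat, centred and released in their trays. The ruler, jig and cherry block look unmoved, and the gripper was well clear at about 0.175 m. No final check failed.

**Disagreements:** the first handle's tilt, measured by triangulation, came out at 13° and 19° instead of the stated 10.3° (0.18 rad), so I used the stated value. The wrist view then matched it. One creep call with missing keys was refused, with no motion.

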